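# Set out the next sample for the viscosity check

### The job

Set out the next sample at the weighing place: stand the steel cup upright in the middle of the balance pan, and once it stands there put its knobbed lid on it. In the wooden block, seat the amber jar in the middle socket, between the white bottle in the socket on its left and the steel weight in the socket on its right (left and right as seen from the robot); set each thing down gently without dropping it, leave everything upright, let go of it, and do not disturb the beaker and the climate display beside the work.

Things in the scene. Friction and masses are not known exactly. Their poses are not given: they have to be found in the camera images.
- balance: Small white bench balance, fixed to the bench: body 151 mm front to back, 140 mm wide, 44 mm high, with a display on its lower front strip and a round flat steel pan, 104 mm diameter, its top 55 mm above the bench. Origin: on the bench directly under the pan's centre; z up, the display on the -x side, y to the left.
- block: Wooden sample block, fixed to the bench: 80 mm (x) by 244 mm (y) by 25 mm high, with three identical round sockets of 55 mm diameter and 10 mm depth (their floors 15 mm above the bench) in a row along its y axis, centred at y = +80, 0 and -80 mm, x = 0. Origin: centre of its underside; z up, +y points to the left as seen from the robot (turned at most 0.25 rad).
- cup: Loose open stainless steel cup, plain cylinder, 50 mm outer diameter, 58 mm high, 3 mm wall (44 mm bore), about 0.12 kg. Origin: centre of its underside; z up.
- lid: Loose lid of the cup: steel disc, 54 mm diameter, 4 mm thick; black knob on top, 14 mm diameter, 22 mm high; below, a plug of 36 mm diameter, 6 mm deep, that drops loosely into the cup. Stands on its plug: disc from 6 to 10 mm, knob 10 to 32 mm high. About 0.06 kg. Origin: centre of the plug's underside; z up. Seated, the disc rests on the rim and the origin is 52 mm above the cup's.
- jar: Loose squat closed jar of amber glass with a flat black cap as wide as the jar: 44 mm diameter, 55 mm high, about 0.11 kg. Origin: centre of its underside; z up.
- bottle: Loose tall closed bottle of white plastic with a narrow white cap: body 44 mm diameter up to 64 mm height, then a conical shoulder to 76 mm, cap 24 mm diameter, total height 95 mm, about 0.12 kg. Origin: centre of its underside; z up.
- weight: Loose solid steel check weight with a knob: body 44 mm diameter and 36 mm high, a neck of 16 mm diameter up to 44 mm, a knob of 24 mm diameter from 44 to 60 mm, about 0.5 kg. Origin: centre of its underside; z up.
- beaker: Bystander, loose: empty glass beaker, 66 mm diameter at the rim, 90 mm high, beside the work on the far left. Origin: centre of its underside; z up.
- hygrometer: Bystander, loose: upright white room-climate display, 24 mm (x) by 105 mm (y) by 85 mm high, beside the work on the far right. Origin: centre of its underside; z up.
Mind the look-alikes: they are no part of the job. What is shaped like the weight but blue is not meant.

How it is judged:
On the way, in this order (a step that is already met when the one before it is completed fails the run):
1. the cup stands in the middle of the balance pan (horizontal distance between cup and balance below 0.015 m and z of cup in the frame of balance between 0.052 and 0.058 m and angle between cup's own z axis and vertical below 0.1 rad), for 0.2 s.
2. the lid is on the cup, which stands on the pan (all of step 1 and horizontal distance between lid and cup below 0.008 m and z of lid in the frame of cup between 0.049 and 0.055 m and angle between lid's own z axis and vertical below 0.1 rad), for 0.2 s.
At the end, for the whole second after the job is handed in: Cup upright on the pan within 15 mm of its centre; lid level on the cup's rim within 8 mm of its axis; bottle, jar and weight upright on the floors of the left, middle and right sockets, within 9 mm of their centres in x and y; all five at rest (under 0.02 m/s) (all of step 2 and x of bottle in the frame of block between -0.009 and 0.009 m and y of bottle in the frame of block between 0.071 and 0.089 m and z of bottle in the frame of block between 0.012 and 0.018 m and x of jar in the frame of block between -0.009 and 0.009 m and y of jar in the frame of block between -0.009 and 0.009 m and z of jar in the frame of block between 0.012 and 0.018 m and x of weight in the frame of block between -0.009 and 0.009 m and y of weight in the frame of block between -0.089 and -0.071 m and z of weight in the frame of block between 0.012 and 0.018 m and angle between each of bottle, jar, weight's own z axis and vertical below 0.1 rad and linear speed of each of cup, lid, jar, bottle, weight below 0.02 m/s); the robot touches nothing.
It fails at once if the beaker is shifted by more than 15 mm or tipped (distance of beaker from where it was at the start of the episode above 0.015 m or angle between beaker's own z axis and vertical above 0.3 rad).
It fails at once if the climate display is shifted by more than 15 mm or tipped (distance of hygrometer from where it was at the start of the episode above 0.015 m or angle between hygrometer's own z axis and vertical above 0.3 rad).
It fails at once if one of the five things is dropped or flung: it moves faster than 0.5 m/s out of the fingers' grip (a fall of over about 13 mm) ((linear speed of cup above 0.5 m/s and contact force between cup and the fingers below 0.2 N) or (linear speed of lid above 0.5 m/s and contact force between lid and the fingers below 0.2 N) or (linear speed of jar above 0.5 m/s and contact force between jar and the fingers below 0.2 N) or (linear speed of bottle above 0.5 m/s and contact force between bottle and the fingers below 0.2 N) or (linear speed of weight above 0.5 m/s and contact force between weight and the fingers below 0.2 N)).
It also fails if it takes over 144 s, if anything falls off the work surface, if the arm or the gripper's body presses on something with over 40 N, if the wrist force passes 120 N, or if a joint passes its speed limit or range.

### The arm

A 7-joint arm with a two-finger parallel gripper is mounted at the origin on the work surface. World frame = base frame: x ahead of the robot, y to its left, z up, the work surface at z = 0. Lengths are in m, angles in rad, forces in N, time in s.
With the tool pointing down it reaches from about 0.4 to 0.9 m from the base axis. Payload 5.5 kg.
Tool frame: the origin (TCP) lies on the centre line of the jaws, within the pads' length; the fingertips stand 14 mm ahead of it and the grasp point (between the pads) lies 5 mm behind it; z points along the fingers, y is the line along which they close (so a half turn about z gives the same grasp; the last joint's range is limited). The gripper opens to 92 mm and grips with 3 to 60 N. Pads are 19 mm wide; open, the fingers measure 130 mm over their backs; the gripper's body (75 mm by 190 mm) begins 47 mm behind the grasp point.
Start: joints at [1.548, 0.501, -0.427, 1.55, 0.221, 1.138, -0.21], TCP at [0.183, -0.624, 0.241] pointing down, gripper open.
Joint ranges: [-2.88, 2.88], [-0.31, 2.03], [-1.54, 1.56], [0.2, 2.42], [-1.41, 4.55], [0.19, 2.02], [-2.57, 2.57]. Speed limits (rad/s): [2.57, 2.57, 3.14, 3.14, 3.14, 3.14, 3.14].

### API

Orientations are given as a 3x3 rotation matrix whose columns are the frame's x, y, z axes.
In Python, from cell import manip gives the robot as it stands.
- The arm moves only by the tool carry_out, never from a script. Its argument "steps" is a list of rows, each an object with "offset": the shift along the tool's x, y, z as a fraction of full scale, a list of three; "rotation": the turn, a rotation vector about the tool's x, y, z as a fraction of full scale, a list of three; "grip": the opening, from -1 (shut) to 1 (fully open). A call has 1 to 8 rows; each row shifts and turns the commanded pose from where the row before left it, along the tool's axes as they then stand; what a row does not reach is not made up. Full scale, the value 1, is 0.25 m for a shift and 180 degrees for a turn. A row lasts 1/12 s, in which the tool goes at most 41.7 mm and 7.16 degrees, less where a joint would pass 70% of its speed; a pose out of reach is approached as far as the arm can. A call with a number of a shift or a turn outside -1 to 1 is refused whole. A call with a gripper value outside its range is refused whole. The fingers move at their own pace and stop on an object; the grip force is fixed at half the most. Time passes only in rows, so rows that do not move let the fingers close. It gives the time, the measured TCP pose, the force, the opening and the grip force at its end, in the units of the state.
- manip.observe(): the state, without advancing time (a new reading comes with each control period).
- manip.camera(name): name is "scene" or "top" or "wrist"; returns (picture, depth): 420x560x3 uint8, blue, green, red; 420x560 float32, m along the optical axis (not along the pixel's ray), 0 where there is no reading.
- manip.camera_info(name): a dict with "mtx" (3x3 intrinsics, pixels), "rvec" (rotation vector, rad) and "tvec" (3), from world to camera coordinates, as OpenCV has them; the wrist camera has in their place "T_tool_cam" (4x4, takes a point from camera to tool coordinates, whose origin is the TCP and whose axes are the flange's). Camera axes: x right, y down, z forward; pixel columns grow to the right and rows downward; lengths in m; the calibration is good to about 2 mm. A picture is of the moment at which its call begins: read the wrist's pose just before it. camera_info takes no time and is no camera call.
- manip.hand_in(): hands the job in; it is judged then, once.
The state is a dict: "clock": time; "joint_pos": joint angles; "dq": joint speeds; "joint_torque": joint torques, N m; "position": TCP position; "eef_rot": TCP orientation; "wrist_force": force on the tool from outside, world axes, zero at the start; "moment": the same for the moment, N m; "gripper_width": finger opening in m; "grip_force": force on a finger pad.
Only numpy, scipy, OpenCV 4.12 (cv2) and the standard library are available. Lean on these libraries where they do the work, as an engineer would, in place of code of your own. Each camera call takes 0.05 s, during which the arm holds its last target. There are 200 camera calls.

## Working session

There is one attempt and no reset: what is moved stays moved. The work goes in short steps, Python scripts to look and compute and a tool call to move; the robot and the scene stay as the last step left them, time stands still between calls to the robot, and variables do not carry over. Pictures are saved under pics/ and viewed, at most 14 in all, crops included, and the job is handed in when it is done.

Besides the shell and the picture viewer there is one more tool, called after ">>>" by a JSON object that holds its "name" and its "arguments", one argument or row to a line. carry_out: Moves the arm, as the interface text tells. Shift numbers are shares of 0.25 m and turn numbers shares of 180 degrees, none past 1 either way. Its arguments: {"type":"object","properties":{"steps":{"type":"array","items":{"type":"object","properties":{"offset":{"type":"array","items":{"type":"number"}},"rotation":{"type":"array","items":{"type":"number"}},"grip":{"type":"number"}}}}},"required":["steps"]}

```bash
mkdir -p pics; ls
cat > h.py <<'E'
import numpy as np, cv2
from cell import manip
def snap(n,f):
    p,d=manip.camera(n); cv2.imwrite('pics/'+f+'.png',p); np.save('pics/'+f+'.npy',d); return p,d
E
python3 - <<'E'
from h import *
for n in('scene','top'):
    p,d=snap(n,n+'0'); i=manip.camera_info(n); R=cv2.Rodrigues(np.array(i['rvec']))[0]
    print(n,np.round(i['mtx'],1).tolist(),np.round(-R.T@np.ravel(i['tvec']),3),np.round(R,2).tolist(),d.min(),d.max())
print(manip.camera_info('wrist')); s=manip.observe(); print(s)
E
```

```text
pics
scene [[502.4, 0.0, 284.7], [0.0, 502.4, 208.4], [0.0, 0.0, 1.0]] [ 1.129 -0.53   0.859] [[0.64, 0.77, -0.01], [0.53, -0.46, -0.71], [-0.55, 0.45, -0.7]] 0.0 3.3881927
top [[428.2, 0.0, 279.0], [0.0, 428.2, 213.7], [0.0, 0.0, 1.0]] [ 0.408 -0.025  1.039] [[0.01, -1.0, -0.02], [-1.0, -0.0, -0.1], [0.1, 0.02, -1.0]] 0.0 1.9277629
{'mtx': array([[350.37713605,   0.        , 280.74924977],
       [  0.        , 350.37713605, 210.46283268],
       [  0.        ,   0.        ,   1.        ]]), 'T_tool_cam': array([[ 1.32899895e-03, -9.53838477e-01, -3.00317156e-01,
         8.17737652e-02],
       [ 9.99999040e-01,  1.38577528e-03,  2.39476473e-05,
        -3.20929718e-04],
       [ 3.93329905e-04, -3.00316900e-01,  9.53839402e-01,
        -1.44587797e-01],
       [ 0.00000000e+00,  0.00000000e+00,  0.00000000e+00,
         1.00000000e+00]])}
{'clock': 0.1, 'joint_pos': array([ 1.54820331,  0.50174501, -0.42686695,  1.5513746 ,  0.22081943,
        1.13828607, -0.21034332]), 'dq': array([-0.00010665, -0.00195471,  0.00141864, -0.00126169, -0.00075304,
        0.00074331, -0.00108458]), 'joint_torque': array([-1.00002688e-02, -5.67874753e+01, -5.83792046e+00, -2.79919857e+01,
       -6.89864857e-02,  2.40989495e-02,  4.55043175e-05]), 'position': array([ 0.18306593, -0.62304457,  0.23978086]), 'eef_rot': array([[ 9.59418354e-01,  2.81986239e-01, -4.26922410e-04],
       [ 2.81986554e-01, -9.59416857e-01,  1.69612799e-03],
       [ 6.86881956e-05, -1.74768270e-03, -9.99998470e-01]]), 'wrist_force': array([ 0.170312  , -0.50395558,  0.72839304]), 'moment': array([0.01664215, 0.00036413, 0.00264334]), 'grip_force': 0.0, 'gripper_width': 0.09226232309423547}
```

View pics/top0.png

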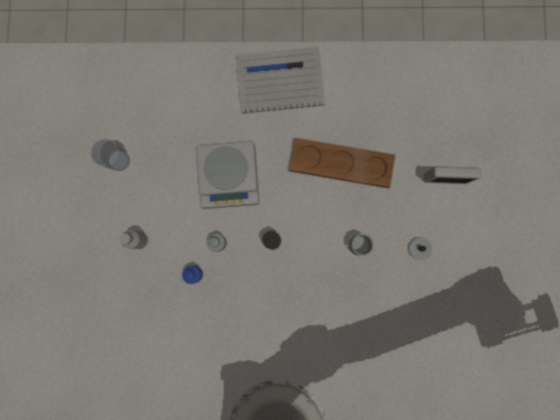

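View pics/scene0.png

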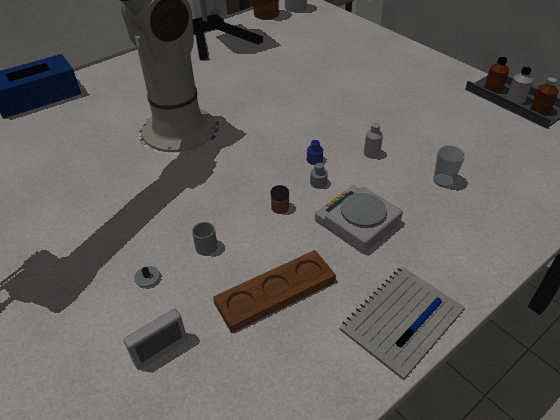

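The top view shows steel weight (215,242), blue look-alike (192,275), bottle (128,238), jar (271,240), cup (360,244) and lid (420,248). The block sockets are at (308,156), (343,161) and (376,167), and the pan is at (226,168). The scene view agrees.

Candidates:
- **Weight:** steel (215,242) or blue (192,275). I choose the steel one.
- **Jar:** (271,240), against the brown bottles in the far tray in the scene view at (497,75) and (545,97).
- **Bottle:** (128,238), against the white bottle in that tray.
- **Cup:** (360,244), against the beaker (112,155).

```bash
cat >> h.py <<'E'
def cloud(n,d):
    i=manip.camera_info(n); R=cv2.Rodrigues(np.array(i['rvec']))[0]; K=i['mtx']
    v,u=np.mgrid[:d.shape[0],:d.shape[1]]
    c=np.stack([(u-K[0,2])/K[0,0]*d,(v-K[1,2])/K[1,1]*d,d],-1)
    return (c-np.ravel(i['tvec']))@R
E
python3 - <<'E'
from h import *
for n in('top','scene'):
    d=np.load(f'pics/{n}0.npy'); W=cloud(n,d); z=W[...,2]
    m=((z>.012)&(z<.13)&(d>0)&(W[...,0]>.3)&(W[...,0]<.75)&(abs(W[...,1])<.5)).astype(np.uint8)
    k,l,st,c=cv2.connectedComponentsWithStats(m)
    for j in range(1,k):
        if st[j,4]<60: continue
        P=W[l==j]; h=np.percentile(P[:,2],97); T=P[P[:,2]>h-.006]
        cc,rr=cv2.minEnclosingCircle((T[:,:2]*1000).astype(np.float32)); bb=cv2.minAreaRect((T[:,:2]*1000).astype(np.float32))
        print(n,np.round(c[j]),'h%.3f'%h,'circ',np.round(cc),round(rr,1),'rect',np.round(bb[0]),np.round(bb[1]),round(bb[2],1))
p=cv2.imread('pics/top0.png')[130:290,105:435]; cv2.imwrite('pics/crop1.png',cv2.resize(p,None,fx=2.4,fy=2.4,interpolation=3))
E
```

```text
top [108. 154.] h0.091 circ [639. 399.] 33.2 rect [639. 398.] [65. 64.] 40.8
top [342. 162.] h0.028 circ [ 631. -151.] 127.3 rect [ 631. -151.] [244.  81.] 80.1
top [227. 174.] h0.058 circ [611. 125.] 52.2 rect [610. 125.] [103. 101.] 45.3
top [452. 174.] h0.088 circ [ 594. -401.] 52.1 rect [ 595. -401.] [103.  24.] 88.0
top [133. 239.] h0.097 circ [443. 341.] 12.1 rect [443. 341.] [23. 22.] 64.2
top [271. 240.] h0.058 circ [442.  17.] 21.8 rect [442.  17.] [42. 42.] 14.9
top [215. 242.] h0.062 circ [437. 149.] 11.7 rect [437. 149.] [22. 21.] 42.3
top [361. 244.] h0.061 circ [ 432. -191.] 24.8 rect [ 432. -190.] [48. 48.] 1.2
top [421. 247.] h0.034 circ [ 426. -336.] 6.9 rect [ 426. -336.] [12. 12.] 0.5
top [191. 274.] h0.062 circ [361. 205.] 11.6 rect [361. 205.] [21. 21.] 79.9
scene [373. 140.] h0.096 circ [444. 340.] 13.1 rect [444. 339.] [21. 25.] 43.6
scene [315. 151.] h0.061 circ [364. 204.] 13.3 rect [363. 203.] [24. 20.] 85.4
scene [448. 164.] h0.090 circ [639. 397.] 35.9 rect [639. 397.] [64. 69.] 37.0
scene [318. 175.] h0.062 circ [439. 147.] 12.1 rect [440. 146.] [20. 19.] 70.4
scene [279. 197.] h0.057 circ [445.  14.] 23.5 rect [444.  14.] [43. 44.] 22.1
scene [359. 216.] h0.057 circ [612. 123.] 54.4 rect [612. 124.] [103. 105.] 34.9
scene [204. 237.] h0.059 circ [ 435. -193.] 25.8 rect [ 435. -194.] [48. 49.] 84.9
scene [273. 289.] h0.028 circ [ 633. -152.] 128.3 rect [ 633. -152.] [246.  84.] 80.2
scene [145. 272.] h0.034 circ [ 427. -338.] 8.1 rect [ 428. -338.] [11. 16.] 66.4
scene [155. 338.] h0.087 circ [ 599. -404.] 52.5 rect [ 597. -404.] [105.  27.] 87.6
```

View pics/crop1.png

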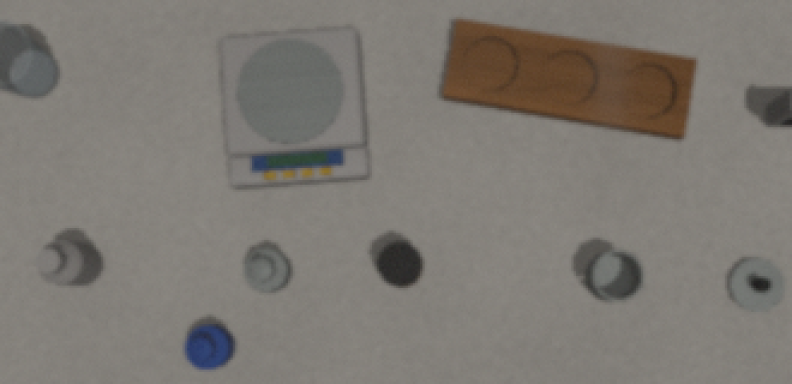

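Heights and sizes in both views match the description, and the chosen things are confirmed in the crop: steel weight at crop (266,268), blue one at (210,345), black-capped jar at (400,262). Next I turn the tool so it closes along the block's x.

Add to h.py:
```python
def go(x,y,z,yaw=None):
    """total tool-frame shift (units) from now to a world point"""
    s=manip.observe(); R=s['eef_rot']; v=R.T@(np.array([x,y,z])-s['position'])/.25
    print('t%.1f'%s['clock'],'pos',np.round(s['position'],4),'yaw_y %.2f'%np.degrees(np.arctan2(R[1,1],R[0,1])),'tilt',np.round(R[:2,2],3),
      'units',np.round(v,3),'rows>=%d'%np.ceil(np.linalg.norm(v)/.165),'w %.4f F %s g %.1f'%(s['gripper_width'],np.round(s['wrist_force'],1),s['grip_force']))
def wcloud(d,s):
    i=manip.camera_info('wrist'); K=i['mtx']; T=i['T_tool_cam']
    v,u=np.mgrid[:d.shape[0],:d.shape[1]]
    c=np.stack([(u-K[0,2])/K[0,0]*d,(v-K[1,2])/K[1,1]*d,d],-1)
    return (c@T[:3,:3].T+T[:3,3])@s['eef_rot'].T+s['position']
def wlook(f,zmin=.012):
    s=manip.observe(); p,d=snap('wrist',f); W=wcloud(d,s); z=W[...,2]; t=s['position'][2]
    m=((z>zmin)&(z<.17)&(d>.1)).astype(np.uint8)
    k,l,st,c=cv2.connectedComponentsWithStats(m)
    for j in range(1,k):
        if st[j,4]<150: continue
        P=W[l==j]; h=np.percentile(P[:,2],97); T=P[P[:,2]>h-.006]
        cc,rr=cv2.minEnclosingCircle((T[:,:2]*1000).astype(np.float32)); bb=cv2.minAreaRect((T[:,:2]*1000).astype(np.float32))
        print(np.round(c[j]),'h%.4f'%h,'circ',np.round(cc,1),round(rr,1),'rect',np.round(bb[0],1),np.round(bb[1]),round(bb[2],1))
    return p,d,W
```

```text
(no output)
```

>>> {"name": "carry_out", "arguments": {
  "steps": [
    {"offset": [0, 0, 0], "rotation": [0, 0, -0.039], "grip": 1},
    {"offset": [0, 0, 0], "rotation": [0, 0, -0.039], "grip": 1},
    {"offset": [0, 0, 0], "rotation": [0, 0, -0.039], "grip": 1},
    {"offset": [0, 0, 0], "rotation": [0, 0, -0.039], "grip": 1},
    {"offset": [0, 0, 0], "rotation": [0, 0, -0.039], "grip": 1},
    {"offset": [0, 0, 0], "rotation": [0, 0, -0.039], "grip": 1},
    {"offset": [0, 0, 0], "rotation": [0, 0, -0.039], "grip": 1},
    {"offset": [0, 0, 0], "rotation": [0, 0, -0.039], "grip": 1}
  ]
}}

```text
clock: 0.77
position: [0.183, -0.6233, 0.2401]
eef_rot: [[0.294, 0.956, -0.0], [0.956, -0.294, 0.001], [0.001, -0.001, -1.0]]
wrist_force: [0.3, 0.0, -0.5]
gripper_width: 0.0918
grip_force: 0.0
```

>>> {"name": "carry_out", "arguments": {
  "steps": [
    {"offset": [0, 0, 0], "rotation": [0, 0, -0.039], "grip": 1},
    {"offset": [0, 0, 0], "rotation": [0, 0, 0], "grip": 1}
  ]
}}

```text
clock: 0.93
position: [0.1829, -0.6233, 0.24]
eef_rot: [[0.177, 0.984, -0.0], [0.984, -0.177, 0.001], [0.001, -0.0, -1.0]]
wrist_force: [0.5, -0.2, 0.2]
gripper_width: 0.0916
grip_force: 0.0
```

```bash
python3 -c "
from h import *
go(.42,-.26,.25)"
```

```text
t0.9 pos [ 0.1829 -0.6233  0.24  ] yaw_y -10.21 tilt [-0.     0.001] units [ 1.598  0.676 -0.038] rows>=11 w 0.0916 F [ 0.5 -0.2  0.2] g 0.0
```

>>> {"name": "carry_out", "arguments": {
  "steps": [
    {"offset": [0.145, 0.061, 0], "rotation": [0, 0, 0], "grip": 1},
    {"offset": [0.145, 0.061, 0], "rotation": [0, 0, 0], "grip": 1},
    {"offset": [0.145, 0.061, 0], "rotation": [0, 0, 0], "grip": 1},
    {"offset": [0.145, 0.061, 0], "rotation": [0, 0, 0], "grip": 1},
    {"offset": [0.145, 0.061, 0], "rotation": [0, 0, 0], "grip": 1},
    {"offset": [0.145, 0.061, 0], "rotation": [0, 0, 0], "grip": 1},
    {"offset": [0.145, 0.061, 0], "rotation": [0, 0, 0], "grip": 1},
    {"offset": [0.145, 0.061, 0], "rotation": [0, 0, 0], "grip": 1}
  ]
}}

```text
clock: 1.6
position: [0.3563, -0.3588, 0.2407]
eef_rot: [[0.186, 0.983, -0.0], [0.983, -0.186, -0.0], [-0.0, -0.0, -1.0]]
wrist_force: [1.2, -0.8, -0.7]
gripper_width: 0.0918
grip_force: 0.0
```

>>> {"name": "carry_out", "arguments": {
  "steps": [
    {"offset": [0.145, 0.061, 0], "rotation": [0, 0, 0], "grip": 1},
    {"offset": [0.145, 0.061, 0], "rotation": [0, 0, 0], "grip": 1},
    {"offset": [0.145, 0.061, 0], "rotation": [0, 0, 0], "grip": 1},
    {"offset": [0, 0, 0], "rotation": [0, 0, 0], "grip": 1},
    {"offset": [0, 0, 0], "rotation": [0, 0, 0], "grip": 1},
    {"offset": [0, 0, 0], "rotation": [0, 0, 0], "grip": 1}
  ]
}}

```text
clock: 2.1
position: [0.4202, -0.2621, 0.2406]
eef_rot: [[0.183, 0.983, -0.001], [0.983, -0.183, -0.0], [-0.0, -0.001, -1.0]]
wrist_force: [-0.0, -0.8, -0.2]
gripper_width: 0.0917
grip_force: 0.0
```

```bash
python3 -c "
from h import *
wlook('w1')
go(.433,-.192,.12)"
```

```text
[474.  77.] h0.0270 circ [ 622.9 -199.9] 82.0 rect [ 623. -200.] [144.  82.] 80.2
[280. 113.] h0.0597 circ [ 433.  -191.3] 24.9 rect [ 433.  -191.1] [49. 49.] 75.4
[462. 255.] h0.0861 circ [ 597.  -360.8] 15.8 rect [ 596.5 -360.4] [23. 23.] 87.8
[298. 244.] h0.0336 circ [ 425.9 -336.3] 7.1 rect [ 425.9 -336.1] [13. 13.] 81.9
t2.1 pos [ 0.4197 -0.2629  0.2405] yaw_y -10.63 tilt [-0.001 -0.   ] units [0.289 0.    0.482] rows>=4 w 0.0921 F [-0.6 -0.6  0.4] g 0.0
```

View pics/w1.png

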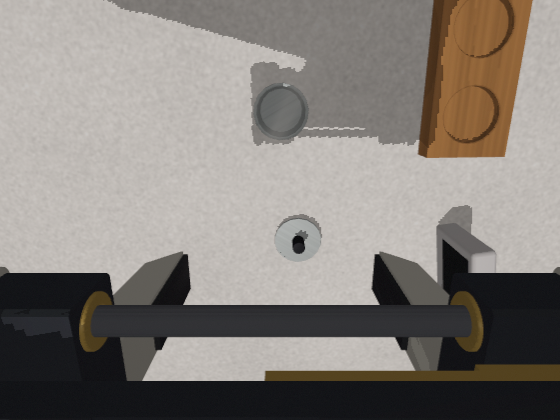

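Wrist view: cup at (280,111), lid at (298,240), block's right socket at (470,112). This agrees with the other cameras to about 1 mm. Now I grasp the cup.

>>> {"name": "carry_out", "arguments": {
  "steps": [
    {"offset": [0.1, 0, 0.1], "rotation": [0, 0, 0], "grip": 1},
    {"offset": [0.1, 0, 0.1], "rotation": [0, 0, 0], "grip": 1},
    {"offset": [0.089, 0, 0.1], "rotation": [0, 0, 0], "grip": 1},
    {"offset": [0, 0, 0.1], "rotation": [0, 0, 0], "grip": 1},
    {"offset": [0, 0, 0.082], "rotation": [0, 0, 0], "grip": 1},
    {"offset": [0, 0, 0], "rotation": [0, 0, 0], "grip": 1},
    {"offset": [0, 0, 0], "rotation": [0, 0, 0], "grip": 1}
  ]
}}

```text
clock: 2.73
position: [0.4324, -0.1917, 0.1195]
eef_rot: [[0.184, 0.983, -0.002], [0.983, -0.184, 0.002], [0.001, -0.003, -1.0]]
wrist_force: [0.9, -0.0, 0.4]
gripper_width: 0.0919
grip_force: 0.0
```

```bash
python3 -c "
from h import *
go(.433,-.1915,.038)"
```

```text
t2.7 pos [ 0.4324 -0.1917  0.1195] yaw_y -10.62 tilt [-0.002  0.002] units [0.001 0.003 0.326] rows>=2 w 0.0919 F [ 0.9 -0.   0.4] g 0.0
```

>>> {"name": "carry_out", "arguments": {
  "steps": [
    {"offset": [0, 0, 0.1], "rotation": [0, 0, 0], "grip": 1},
    {"offset": [0, 0, 0.1], "rotation": [0, 0, 0], "grip": 1},
    {"offset": [0, 0, 0.08], "rotation": [0, 0, 0], "grip": 1},
    {"offset": [0, 0, 0.046], "rotation": [0, 0, 0], "grip": 1},
    {"offset": [0, 0, 0], "rotation": [0, 0, 0], "grip": 1},
    {"offset": [0, 0, 0], "rotation": [0, 0, 0], "grip": -1},
    {"offset": [0, 0, 0], "rotation": [0, 0, 0], "grip": -1},
    {"offset": [0, 0, 0], "rotation": [0, 0, 0], "grip": -1}
  ]
}}

```text
clock: 3.4
position: [0.4348, -0.1915, 0.0401]
eef_rot: [[0.182, 0.983, 0.002], [0.983, -0.182, -0.001], [-0.001, 0.003, -1.0]]
wrist_force: [0.1, 0.1, -0.4]
gripper_width: 0.0765
grip_force: 0.0
```

>>> {"name": "carry_out", "arguments": {
  "steps": [
    {"offset": [0, 0, 0], "rotation": [0, 0, 0], "grip": -1},
    {"offset": [0, 0, 0], "rotation": [0, 0, 0], "grip": -1},
    {"offset": [0, 0, 0], "rotation": [0, 0, 0], "grip": -1},
    {"offset": [0, 0, 0], "rotation": [0, 0, 0], "grip": -1}
  ]
}}

```text
clock: 3.73
position: [0.4338, -0.191, 0.039]
eef_rot: [[0.181, 0.983, 0.0], [0.983, -0.181, -0.0], [-0.0, 0.0, -1.0]]
wrist_force: [-0.3, -0.2, 2.9]
gripper_width: 0.0501
grip_force: 30.2
```

>>> {"name": "carry_out", "arguments": {
  "steps": [
    {"offset": [0, 0, -0.04], "rotation": [0, 0, 0], "grip": -1},
    {"offset": [0, 0, -0.08], "rotation": [0, 0, 0], "grip": -1},
    {"offset": [0, 0, -0.12], "rotation": [0, 0, 0], "grip": -1},
    {"offset": [0, 0, -0.12], "rotation": [0, 0, 0], "grip": -1},
    {"offset": [0, 0, -0.12], "rotation": [0, 0, 0], "grip": -1},
    {"offset": [0, 0, 0], "rotation": [0, 0, 0], "grip": -1}
  ]
}}

```text
clock: 4.23
position: [0.437, -0.1915, 0.164]
eef_rot: [[0.18, 0.984, 0.007], [0.984, -0.18, -0.004], [-0.003, 0.008, -1.0]]
wrist_force: [0.9, 0.0, -1.9]
gripper_width: 0.0502
grip_force: 30.0
```

```bash
python3 -c "
from h import *
go(.6115,.07,.20)"
```

```text
t4.2 pos [ 0.437  -0.1915  0.164 ] yaw_y -10.40 tilt [ 0.007 -0.004] units [ 1.154  0.499 -0.143] rows>=8 w 0.0502 F [ 0.9  0.  -1.9] g 30.0
```

>>> {"name": "carry_out", "arguments": {
  "steps": [
    {"offset": [0.06, 0.025, -0.014], "rotation": [0, 0, 0], "grip": -1},
    {"offset": [0.12, 0.05, -0.014], "rotation": [0, 0, 0], "grip": -1},
    {"offset": [0.13, 0.06, -0.014], "rotation": [0, 0, 0], "grip": -1},
    {"offset": [0.13, 0.06, -0.014], "rotation": [0, 0, 0], "grip": -1},
    {"offset": [0.13, 0.06, -0.014], "rotation": [0, 0, 0], "grip": -1},
    {"offset": [0.13, 0.06, -0.014], "rotation": [0, 0, 0], "grip": -1},
    {"offset": [0.13, 0.06, -0.014], "rotation": [0, 0, 0], "grip": -1},
    {"offset": [0.13, 0.05, -0.014], "rotation": [0, 0, 0], "grip": -1}
  ]
}}

```text
clock: 4.9
position: [0.5822, 0.0273, 0.1866]
eef_rot: [[0.181, 0.983, -0.001], [0.983, -0.181, -0.0], [-0.0, -0.001, -1.0]]
wrist_force: [0.1, -0.8, -2.0]
gripper_width: 0.0498
grip_force: 30.0
```

>>> {"name": "carry_out", "arguments": {
  "steps": [
    {"offset": [0.12, 0.05, 0], "rotation": [0, 0, 0], "grip": -1},
    {"offset": [0.074, 0.025, 0], "rotation": [0, 0, 0], "grip": -1},
    {"offset": [0, 0, 0], "rotation": [0, 0, 0], "grip": -1},
    {"offset": [0, 0, 0], "rotation": [0, 0, 0], "grip": -1},
    {"offset": [0, 0, 0], "rotation": [0, 0, 0], "grip": -1},
    {"offset": [0, 0, 0], "rotation": [0, 0, 0], "grip": -1}
  ]
}}

```text
clock: 5.4
position: [0.6082, 0.0683, 0.1863]
eef_rot: [[0.183, 0.983, -0.001], [0.983, -0.183, -0.001], [-0.002, -0.001, -1.0]]
wrist_force: [0.5, -0.5, -1.2]
gripper_width: 0.0499
grip_force: 30.0
```

```bash
python3 -c "
from h import *
wlook('w2')
go(.6115,.124,.15)"
```

```text
[262. 129.] h0.1503 circ [608.7  76.4] 23.4 rect [609.6  84.6] [17. 47.] 84.2
[ 65. 141.] h0.0611 circ [437.5 148.8] 12.1 rect [437.7 149.2] [23. 23.] 42.0
[125. 263.] h0.0552 circ [447.7  34.1] 12.3 rect [448.2  36. ] [ 4. 25.] 75.2
[280. 283.] h0.1687 circ [606.7  62.2] 21.2 rect [605.1  54.1] [17. 42.] 78.3
[329. 357.] h0.0265 circ [ 623.4 -120.9] 30.0 rect [ 623.5 -111.6] [38. 57.] 89.1
t5.5 pos [0.6083 0.0682 0.1864] yaw_y -10.57 tilt [-0.001 -0.001] units [ 0.222 -0.028  0.145] rows>=2 w 0.0500 F [-1.  -0.3 -0.6] g 30.0
```

View pics/w2.png

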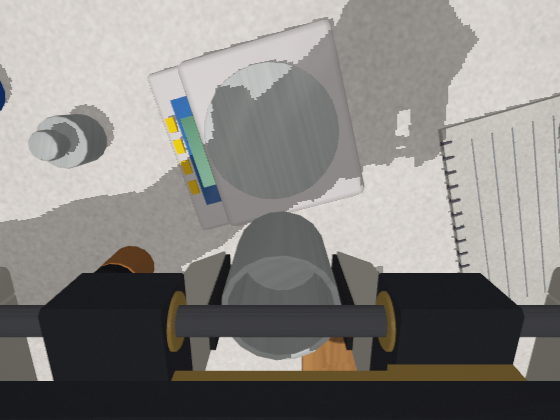

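Cup held upright at (280,280). The pan shows as an ellipse centred near (272,130), and the weight is at (68,142).

```bash
python3 -c "
from h import *
s=manip.observe(); d=np.load('pics/w2.npy'); W=wcloud(d,s)
z=W[...,2]; m=(z>.0525)&(z<.065)&(np.hypot(W[...,0]-.611,W[...,1]-.124)<.07); 
cc,r=cv2.minEnclosingCircle((W[m][:,:2]*1000).astype(np.float32)); print(cc,r,np.median(z[m]),W[130,272])"
```

```text
(611.2896118164062, 125.48969268798828) 51.95842742919922 0.055750012999814205 [0.61264649 0.12843735 0.05596098]
```

>>> {"name": "carry_out", "arguments": {
  "steps": [
    {"offset": [0.08, -0.01, 0], "rotation": [0, 0, 0], "grip": -1},
    {"offset": [0.08, -0.01, 0.03], "rotation": [0, 0, 0], "grip": -1},
    {"offset": [0.062, -0.008, 0.05], "rotation": [0, 0, 0], "grip": -1},
    {"offset": [0, 0, 0.065], "rotation": [0, 0, 0], "grip": -1},
    {"offset": [0, 0, 0.05], "rotation": [0, 0, 0], "grip": -1},
    {"offset": [0, 0, 0.05], "rotation": [0, 0, 0], "grip": -1},
    {"offset": [0, 0, 0], "rotation": [0, 0, 0], "grip": -1},
    {"offset": [0, 0, 0], "rotation": [0, 0, 0], "grip": -1}
  ]
}}

```text
clock: 6.12
position: [0.6116, 0.1244, 0.1246]
eef_rot: [[0.183, 0.983, -0.002], [0.983, -0.183, -0.001], [-0.001, -0.002, -1.0]]
wrist_force: [0.7, 0.5, -1.3]
gripper_width: 0.0497
grip_force: 30.0
```

```bash
python3 -c "
from h import *
go(.6115,.124,.0955)"
```

```text
t6.1 pos [0.6116 0.1244 0.1246] yaw_y -10.55 tilt [-0.002 -0.001] units [-0.001  0.     0.116] rows>=1 w 0.0497 F [ 0.7  0.5 -1.3] g 30.0
```

>>> {"name": "carry_out", "arguments": {
  "steps": [
    {"offset": [0.004, 0, 0.04], "rotation": [0, 0, 0], "grip": -1},
    {"offset": [0, 0, 0.04], "rotation": [0, 0, 0], "grip": -1},
    {"offset": [0, 0, 0.025], "rotation": [0, 0, 0], "grip": -1},
    {"offset": [0, 0, 0.01], "rotation": [0, 0, 0], "grip": -1},
    {"offset": [0, 0, 0.005], "rotation": [0, 0, 0], "grip": -1},
    {"offset": [0, 0, 0], "rotation": [0, 0, 0], "grip": -1},
    {"offset": [0, 0, 0], "rotation": [0, 0, 0], "grip": -1},
    {"offset": [0, 0, 0], "rotation": [0, 0, 0], "grip": -1}
  ]
}}

```text
clock: 6.78
position: [0.6125, 0.1273, 0.0959]
eef_rot: [[0.181, 0.983, 0.001], [0.983, -0.181, 0.0], [0.0, 0.001, -1.0]]
wrist_force: [0.1, -0.3, -0.7]
gripper_width: 0.05
grip_force: 30.0
```

>>> {"name": "carry_out", "arguments": {
  "steps": [
    {"offset": [0, 0, 0.004], "rotation": [0, 0, 0], "grip": -1},
    {"offset": [0, 0, 0.004], "rotation": [0, 0, 0], "grip": -1},
    {"offset": [0, 0, 0], "rotation": [0, 0, 0], "grip": -1},
    {"offset": [0, 0, 0], "rotation": [0, 0, 0], "grip": -1}
  ]
}}

```text
clock: 7.12
position: [0.6126, 0.1272, 0.0941]
eef_rot: [[0.181, 0.983, 0.001], [0.983, -0.181, -0.0], [0.0, 0.001, -1.0]]
wrist_force: [-0.9, -0.0, 3.8]
gripper_width: 0.0499
grip_force: 30.0
```

Contact felt (+3.8 N). I release and lift.

>>> {"name": "carry_out", "arguments": {
  "steps": [
    {"offset": [0, 0, 0], "rotation": [0, 0, 0], "grip": 0.2},
    {"offset": [0, 0, 0], "rotation": [0, 0, 0], "grip": 1},
    {"offset": [0, 0, 0], "rotation": [0, 0, 0], "grip": 1},
    {"offset": [0, 0, 0], "rotation": [0, 0, 0], "grip": 1},
    {"offset": [0, 0, 0], "rotation": [0, 0, 0], "grip": 1},
    {"offset": [0, 0, 0], "rotation": [0, 0, 0], "grip": 1}
  ]
}}

```text
clock: 7.62
position: [0.6122, 0.127, 0.0934]
eef_rot: [[0.181, 0.983, -0.0], [0.983, -0.181, 0.0], [-0.0, -0.0, -1.0]]
wrist_force: [0.2, -0.5, 1.1]
gripper_width: 0.0836
grip_force: 0.0
```

>>> {"name": "carry_out", "arguments": {
  "steps": [
    {"offset": [0, 0, -0.05], "rotation": [0, 0, 0], "grip": 1},
    {"offset": [0, 0, -0.1], "rotation": [0, 0, 0], "grip": 1},
    {"offset": [0, 0, -0.15], "rotation": [0, 0, 0], "grip": 1},
    {"offset": [-0.06, 0, -0.15], "rotation": [0, 0, 0], "grip": 1},
    {"offset": [-0.13, 0, -0.1], "rotation": [0, 0, 0], "grip": 1},
    {"offset": [-0.1, 0, 0], "rotation": [0, 0, 0], "grip": 1},
    {"offset": [0, 0, 0], "rotation": [0, 0, 0], "grip": 1},
    {"offset": [0, 0, 0], "rotation": [0, 0, 0], "grip": 1}
  ]
}}

```text
clock: 8.28
position: [0.5994, 0.0534, 0.2321]
eef_rot: [[0.185, 0.983, 0.001], [0.983, -0.185, -0.001], [-0.001, 0.002, -1.0]]
wrist_force: [-0.5, 0.2, -0.2]
gripper_width: 0.0919
grip_force: 0.0
```

```bash
python3 -c "
from h import *
wlook('w3',.08)
go(.426,-.336,.12)"
```

```text
[279. 111.] h0.1146 circ [612.2 126.8] 25.0 rect [612.2 126.7] [49. 49.] 73.6
t8.3 pos [0.599  0.0553 0.2317] yaw_y -10.52 tilt [ 0.001 -0.   ] units [-1.665 -0.395  0.446] rows>=11 w 0.0919 F [-0.7  0.5 -0. ] g 0.0
```

Cup stands at (612.2, 126.8), about 2 mm from the pan centre, with its rim at 0.113. Now the lid.

>>> {"name": "carry_out", "arguments": {
  "steps": [
    {"offset": [-0.14, -0.033, 0], "rotation": [0, 0, 0], "grip": 1},
    {"offset": [-0.14, -0.033, 0], "rotation": [0, 0, 0], "grip": 1},
    {"offset": [-0.14, -0.033, 0], "rotation": [0, 0, 0], "grip": 1},
    {"offset": [-0.14, -0.033, 0], "rotation": [0, 0, 0], "grip": 1},
    {"offset": [-0.14, -0.033, 0], "rotation": [0, 0, 0], "grip": 1},
    {"offset": [-0.14, -0.033, 0], "rotation": [0, 0, 0], "grip": 1},
    {"offset": [-0.14, -0.033, 0], "rotation": [0, 0, 0], "grip": 1},
    {"offset": [-0.14, -0.033, 0], "rotation": [0, 0, 0], "grip": 1}
  ]
}}

```text
clock: 9.0
position: [0.4831, -0.207, 0.2309]
eef_rot: [[0.178, 0.984, 0.0], [0.984, -0.178, 0.001], [0.001, -0.0, -1.0]]
wrist_force: [0.7, -0.9, -0.5]
gripper_width: 0.0917
grip_force: 0.0
```

>>> {"name": "carry_out", "arguments": {
  "steps": [
    {"offset": [-0.14, -0.033, 0.05], "rotation": [0, 0, 0], "grip": 1},
    {"offset": [-0.14, -0.033, 0.1], "rotation": [0, 0, 0], "grip": 1},
    {"offset": [-0.14, -0.033, 0.1], "rotation": [0, 0, 0], "grip": 1},
    {"offset": [-0.125, -0.032, 0.1], "rotation": [0, 0, 0], "grip": 0.2},
    {"offset": [0, 0, 0.096], "rotation": [0, 0, 0], "grip": 0.2},
    {"offset": [0, 0, 0], "rotation": [0, 0, 0], "grip": 0.2},
    {"offset": [0, 0, 0], "rotation": [0, 0, 0], "grip": 0.2},
    {"offset": [0, 0, 0], "rotation": [0, 0, 0], "grip": 0.2}
  ]
}}

```text
clock: 9.67
position: [0.43, -0.3305, 0.1229]
eef_rot: [[0.178, 0.984, 0.002], [0.984, -0.178, 0.001], [0.001, 0.002, -1.0]]
wrist_force: [0.1, -0.3, 0.2]
gripper_width: 0.0628
grip_force: 0.0
```

```bash
python3 -c "
from h import *
go(.426,-.3362,.027)"
```

```text
t9.7 pos [ 0.43   -0.3305  0.1229] yaw_y -10.24 tilt [0.002 0.001] units [-0.026 -0.012  0.384] rows>=3 w 0.0628 F [ 0.1 -0.3  0.2] g 0.0
```

>>> {"name": "carry_out", "arguments": {
  "steps": [
    {"offset": [-0.026, -0.012, 0.05], "rotation": [0, 0, 0], "grip": 0.2},
    {"offset": [0, 0, 0.12], "rotation": [0, 0, 0], "grip": 0.2},
    {"offset": [0, 0, 0.12], "rotation": [0, 0, 0], "grip": 0.2},
    {"offset": [0, 0, 0.06], "rotation": [0, 0, 0], "grip": 0.2},
    {"offset": [0, 0, 0.02], "rotation": [0, 0, 0], "grip": 0.2},
    {"offset": [0, 0, 0], "rotation": [0, 0, 0], "grip": 0.2},
    {"offset": [0, 0, 0], "rotation": [0, 0, 0], "grip": 0.2},
    {"offset": [0, 0, 0], "rotation": [0, 0, 0], "grip": 0.2}
  ]
}}

```text
clock: 10.33
position: [0.4252, -0.3388, 0.0309]
eef_rot: [[0.181, 0.984, 0.002], [0.984, -0.181, -0.002], [-0.001, 0.003, -1.0]]
wrist_force: [0.4, 0.7, 0.2]
gripper_width: 0.0553
grip_force: 0.0
```

```bash
python3 -c "
from h import *
go(.426,-.3362,.028)"
```

```text
t10.3 pos [ 0.4252 -0.3388  0.0309] yaw_y -10.41 tilt [ 0.002 -0.002] units [0.011 0.001 0.012] rows>=1 w 0.0553 F [0.4 0.7 0.2] g 0.0
```

>>> {"name": "carry_out", "arguments": {
  "steps": [
    {"offset": [0.01, 0, 0.01], "rotation": [0, 0, 0], "grip": 0.2},
    {"offset": [0, 0, 0], "rotation": [0, 0, 0], "grip": -1},
    {"offset": [0, 0, 0], "rotation": [0, 0, 0], "grip": -1},
    {"offset": [0, 0, 0], "rotation": [0, 0, 0], "grip": -1},
    {"offset": [0, 0, 0], "rotation": [0, 0, 0], "grip": -1},
    {"offset": [0, 0, 0], "rotation": [0, 0, 0], "grip": -1},
    {"offset": [0, 0, 0], "rotation": [0, 0, 0], "grip": -1},
    {"offset": [0, 0, 0], "rotation": [0, 0, 0], "grip": -1}
  ]
}}

```text
clock: 11.0
position: [0.4243, -0.3359, 0.0269]
eef_rot: [[0.181, 0.983, 0.0], [0.983, -0.181, -0.0], [0.0, 0.0, -1.0]]
wrist_force: [0.5, 0.7, 0.7]
gripper_width: 0.0132
grip_force: 30.0
```

>>> {"name": "carry_out", "arguments": {
  "steps": [
    {"offset": [0, 0, 0], "rotation": [0, 0, 0], "grip": -1},
    {"offset": [0, 0, 0], "rotation": [0, 0, 0], "grip": -1},
    {"offset": [0, 0, 0], "rotation": [0, 0, 0], "grip": -1}
  ]
}}

```text
clock: 11.25
position: [0.4243, -0.336, 0.0269]
eef_rot: [[0.181, 0.983, 0.0], [0.983, -0.181, -0.0], [-0.0, 0.0, -1.0]]
wrist_force: [0.2, -0.2, 0.4]
gripper_width: 0.0129
grip_force: 30.0
```

>>> {"name": "carry_out", "arguments": {
  "steps": [
    {"offset": [0, 0, -0.04], "rotation": [0, 0, 0], "grip": -1},
    {"offset": [0, 0, -0.1], "rotation": [0, 0, 0], "grip": -1},
    {"offset": [0, 0, -0.15], "rotation": [0, 0, 0], "grip": -1},
    {"offset": [0, 0, -0.15], "rotation": [0, 0, 0], "grip": -1},
    {"offset": [0, 0, -0.15], "rotation": [0, 0, 0], "grip": -1},
    {"offset": [0, 0, -0.15], "rotation": [0, 0, 0], "grip": -1},
    {"offset": [0, 0, 0], "rotation": [0, 0, 0], "grip": -1}
  ]
}}

```text
clock: 11.83
position: [0.4283, -0.3376, 0.2198]
eef_rot: [[0.181, 0.984, 0.009], [0.984, -0.18, -0.008], [-0.006, 0.01, -1.0]]
wrist_force: [1.2, -0.8, -1.0]
gripper_width: 0.0131
grip_force: 30.0
```

```bash
python3 -c "
from h import *
wlook('w4',.08)
go(.6122,.1268,.20)"
```

```text
[481. 234.] h0.0868 circ [ 595.4 -401.1] 52.8 rect [ 595.2 -401.2] [105.  24.] 87.9
t11.9 pos [ 0.4267 -0.3372  0.2167] yaw_y -10.43 tilt [ 0.006 -0.006] units [1.96  0.393 0.06 ] rows>=13 w 0.0130 F [ 0.8 -0.8 -0.6] g 30.0
```

View pics/w4.png

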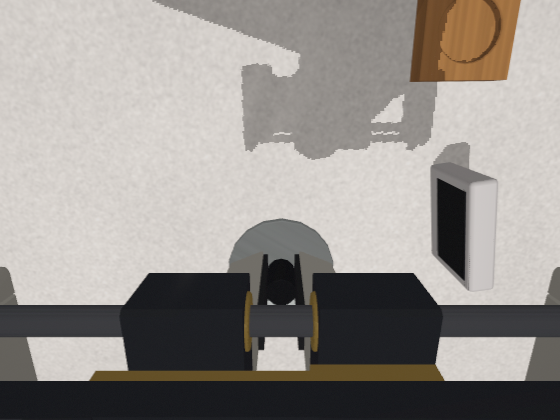

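The lid is held centred by its knob at (281,280), and the disc looks level. I carry it over the cup.

>>> {"name": "carry_out", "arguments": {
  "steps": [
    {"offset": [0.07, 0.014, 0], "rotation": [0, 0, 0], "grip": -1},
    {"offset": [0.14, 0.028, 0], "rotation": [0, 0, 0], "grip": -1},
    {"offset": [0.14, 0.028, 0], "rotation": [0, 0, 0], "grip": -1},
    {"offset": [0.14, 0.028, 0], "rotation": [0, 0, 0], "grip": -1},
    {"offset": [0.14, 0.028, 0], "rotation": [0, 0, 0], "grip": -1},
    {"offset": [0.14, 0.028, 0], "rotation": [0, 0, 0], "grip": -1},
    {"offset": [0.14, 0.028, 0], "rotation": [0, 0, 0], "grip": -1},
    {"offset": [0.14, 0.028, 0], "rotation": [0, 0, 0], "grip": -1}
  ]
}}

```text
clock: 12.55
position: [0.5227, -0.0856, 0.211]
eef_rot: [[0.181, 0.983, -0.002], [0.983, -0.181, 0.0], [-0.0, -0.002, -1.0]]
wrist_force: [1.0, -1.1, -1.0]
gripper_width: 0.0129
grip_force: 30.0
```

>>> {"name": "carry_out", "arguments": {
  "steps": [
    {"offset": [0.14, 0.028, 0], "rotation": [0, 0, 0], "grip": -1},
    {"offset": [0.14, 0.028, 0], "rotation": [0, 0, 0], "grip": -1},
    {"offset": [0.14, 0.028, 0], "rotation": [0, 0, 0], "grip": -1},
    {"offset": [0.14, 0.028, 0], "rotation": [0, 0, 0], "grip": -1},
    {"offset": [0.14, 0.028, 0], "rotation": [0, 0, 0], "grip": -1},
    {"offset": [0.14, 0.028, 0], "rotation": [0, 0, 0], "grip": -1},
    {"offset": [0.07, 0.015, 0], "rotation": [0, 0, 0], "grip": -1},
    {"offset": [0, 0, 0], "rotation": [0, 0, 0], "grip": -1}
  ]
}}

```text
clock: 13.22
position: [0.6089, 0.1348, 0.2112]
eef_rot: [[0.174, 0.985, -0.001], [0.985, -0.174, 0.004], [0.004, -0.002, -1.0]]
wrist_force: [0.8, -0.0, -0.9]
gripper_width: 0.0133
grip_force: 30.0
```

>>> {"name": "carry_out", "arguments": {
  "steps": [
    {"offset": [0, 0, 0], "rotation": [0, 0, 0], "grip": -1},
    {"offset": [0, 0, 0], "rotation": [0, 0, 0], "grip": -1},
    {"offset": [0, 0, 0], "rotation": [0, 0, 0], "grip": -1},
    {"offset": [0, 0, 0], "rotation": [0, 0, 0], "grip": -1}
  ]
}}

```text
clock: 13.55
position: [0.6095, 0.1261, 0.2116]
eef_rot: [[0.184, 0.983, -0.001], [0.983, -0.184, -0.001], [-0.001, -0.0, -1.0]]
wrist_force: [-0.0, -0.1, -0.3]
gripper_width: 0.0131
grip_force: 30.0
```

```bash
python3 -c "
from h import *
go(.6122,.1268,.145)"
```

```text
t13.6 pos [0.6095 0.1261 0.2116] yaw_y -10.58 tilt [-0.001 -0.001] units [0.005 0.01  0.266] rows>=2 w 0.0131 F [-0.  -0.1 -0.3] g 30.0
```

>>> {"name": "carry_out", "arguments": {
  "steps": [
    {"offset": [0.005, 0.01, 0.04], "rotation": [0, 0, 0], "grip": -1},
    {"offset": [0, 0, 0.08], "rotation": [0, 0, 0], "grip": -1},
    {"offset": [0, 0, 0.08], "rotation": [0, 0, 0], "grip": -1},
    {"offset": [0, 0, 0.05], "rotation": [0, 0, 0], "grip": -1},
    {"offset": [0, 0, 0.02], "rotation": [0, 0, 0], "grip": -1},
    {"offset": [0, 0, 0], "rotation": [0, 0, 0], "grip": -1},
    {"offset": [0, 0, 0], "rotation": [0, 0, 0], "grip": -1},
    {"offset": [0, 0, 0], "rotation": [0, 0, 0], "grip": -1}
  ]
}}

```text
clock: 14.22
position: [0.6131, 0.1294, 0.1455]
eef_rot: [[0.181, 0.983, 0.002], [0.983, -0.181, 0.001], [0.001, 0.002, -1.0]]
wrist_force: [1.2, 0.3, -0.5]
gripper_width: 0.013
grip_force: 30.0
```

```bash
python3 -c "
from h import *
go(.6122,.1268,.135)"
```

```text
t14.2 pos [0.6131 0.1294 0.1455] yaw_y -10.45 tilt [0.002 0.001] units [-0.011 -0.002  0.042] rows>=1 w 0.0130 F [ 1.2  0.3 -0.5] g 30.0
```

>>> {"name": "carry_out", "arguments": {
  "steps": [
    {"offset": [-0.008, -0.002, 0], "rotation": [0, 0, 0], "grip": -1},
    {"offset": [0, 0, 0], "rotation": [0, 0, 0], "grip": -1},
    {"offset": [0, 0, 0], "rotation": [0, 0, 0], "grip": -1},
    {"offset": [0, 0, 0], "rotation": [0, 0, 0], "grip": -1}
  ]
}}

```text
clock: 14.55
position: [0.6118, 0.127, 0.1449]
eef_rot: [[0.181, 0.983, 0.001], [0.983, -0.181, -0.0], [0.0, 0.001, -1.0]]
wrist_force: [-0.1, -0.4, 0.0]
gripper_width: 0.0127
grip_force: 30.0
```

>>> {"name": "carry_out", "arguments": {
  "steps": [
    {"offset": [0, 0, 0.015], "rotation": [0, 0, 0], "grip": -1},
    {"offset": [0, 0, 0.015], "rotation": [0, 0, 0], "grip": -1},
    {"offset": [0, 0, 0.01], "rotation": [0, 0, 0], "grip": -1},
    {"offset": [0, 0, 0.005], "rotation": [0, 0, 0], "grip": -1},
    {"offset": [0, 0, 0], "rotation": [0, 0, 0], "grip": -1},
    {"offset": [0, 0, 0], "rotation": [0, 0, 0], "grip": -1},
    {"offset": [0, 0, 0], "rotation": [0, 0, 0], "grip": -1}
  ]
}}

```text
clock: 15.13
position: [0.6115, 0.1271, 0.134]
eef_rot: [[0.181, 0.983, 0.0], [0.983, -0.181, -0.001], [-0.001, 0.0, -1.0]]
wrist_force: [-2.4, -0.8, 8.1]
gripper_width: 0.0129
grip_force: 30.0
```

Contact at z 0.134, as predicted for a seated lid. I release and check.

>>> {"name": "carry_out", "arguments": {
  "steps": [
    {"offset": [0, 0, -0.003], "rotation": [0, 0, 0], "grip": -1},
    {"offset": [0, 0, 0], "rotation": [0, 0, 0], "grip": -0.3},
    {"offset": [0, 0, 0], "rotation": [0, 0, 0], "grip": -0.3},
    {"offset": [0, 0, 0], "rotation": [0, 0, 0], "grip": -0.3},
    {"offset": [0, 0, -0.04], "rotation": [0, 0, 0], "grip": -0.3},
    {"offset": [0, 0, -0.1], "rotation": [0, 0, 0], "grip": -0.3},
    {"offset": [0, 0, -0.1], "rotation": [0, 0, 0], "grip": 1},
    {"offset": [-0.1, 0, -0.1], "rotation": [0, 0, 0], "grip": 1}
  ]
}}

```text
clock: 15.8
position: [0.6065, 0.1088, 0.221]
eef_rot: [[0.174, 0.985, 0.001], [0.985, -0.174, 0.005], [0.005, -0.0, -1.0]]
wrist_force: [1.1, 1.1, 0.1]
gripper_width: 0.0414
grip_force: 0.0
```

>>> {"name": "carry_out", "arguments": {
  "steps": [
    {"offset": [-0.14, 0, -0.1], "rotation": [0, 0, 0], "grip": 1},
    {"offset": [-0.1, 0, 0], "rotation": [0, 0, 0], "grip": 1},
    {"offset": [0, 0, 0], "rotation": [0, 0, 0], "grip": 1},
    {"offset": [0, 0, 0], "rotation": [0, 0, 0], "grip": 1}
  ]
}}

```text
clock: 16.13
position: [0.5966, 0.0422, 0.2439]
eef_rot: [[0.185, 0.983, 0.001], [0.983, -0.185, -0.001], [-0.001, 0.001, -1.0]]
wrist_force: [-0.4, -0.2, -0.5]
gripper_width: 0.0674
grip_force: 0.0
```

```bash
python3 -c "
from h import *
p,d,W=wlook('w5',.08)
T=W[(W[...,2]>.108)&(W[...,2]<.125)&(d>.1)&(abs(W[...,1]-.127)<.05)]
print(cv2.minEnclosingCircle((T[:,:2]*1000).astype(np.float32)),np.percentile(T[:,2],[5,50,95]))
print(np.linalg.lstsq(np.c_[T[:,:2]-T[:,:2].mean(0),np.ones(len(T))],T[:,2],rcond=None)[0])
go(.4435,.0155,.12)"
```

```text
[279.  93.] h0.1397 circ [611.3 126.8] 6.8 rect [611.4 126.8] [13. 13.] 35.1
((611.210693359375, 126.86837005615234), 26.94410514831543) [0.11640628 0.1176076  0.11879101]
[1.35710100e-03 1.00965078e-04 1.17606748e-01]
t16.2 pos [0.5963 0.0442 0.2436] yaw_y -10.52 tilt [0. 0.] units [-0.225 -0.58   0.494] rows>=5 w 0.0719 F [-0.8  0.3  0.4] g 0.0
```

View pics/w5.png

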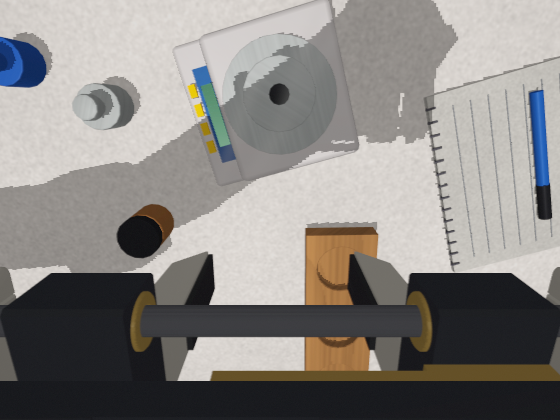

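Lid level on the cup at (279,93), on axis within 1 mm. Steel weight at (103,105), jar at (145,230), left socket at (345,265). Now I measure the jar, the weight and the block sockets from this view.

```bash
python3 -c "
from h import *
s=manip.observe(); d=np.load('pics/w5.npy'); W=wcloud(d,s); z=W[...,2]
for n,c,lo in(('jar',(.443,.016),.048),('wt',(.438,.148),.055)):
    m=(z>lo)&(z<.07)&(np.hypot(W[...,0]-c[0],W[...,1]-c[1])<.05)
    print(n,cv2.minEnclosingCircle((W[m][:,:2]*1000).astype(np.float32)),z[m].max(),m.sum())
D=np.load('pics/top0.npy'); W=cloud('top',D); a=.172; R=np.array([[np.cos(a),-np.sin(a)],[np.sin(a),np.cos(a)]])
# block axes: x=(c,-s), y=(s,c); socket floors
for n in('top','scene'):
    W=cloud(n,np.load(f'pics/{n}0.npy')); P=W.reshape(-1,3); q=(P[:,:2]-[.632,-.1515])@np.array([[np.cos(a),np.sin(a)],[-np.sin(a),np.cos(a)]])
    for yc in(.08,0,-.08):
        m=(np.hypot(q[:,0],q[:,1]-yc)<.033)&(P[:,2]<.021+.0015)&(P[:,2]>.008)
        r=cv2.minEnclosingCircle((q[m]*1000).astype(np.float32)); print(n,yc,np.round(r[0],1),round(r[1],1),m.sum(),np.median(P[m,2]).round(4))
"
```

```text
jar ((442.75262451171875, 18.82008934020996), 22.489770889282227) 0.05726746062403318 1434
wt ((436.9121398925781, 150.58514404296875), 11.987954139709473) 0.06260643115091793 595
top 0.08 [-0.3 79.6] 32.5 413 0.0156
top 0 [0.4 3.2] 30.2 397 0.0151
top -0.08 [ -1.  -80.4] 31.7 419 0.0155
scene 0.08 [-0.2 80. ] 32.7 419 0.0155
scene 0 [-1.5 -1.1] 31.0 450 0.0153
scene -0.08 [  0.5 -79.1] 31.7 487 0.0154
```

>>> {"name": "carry_out", "arguments": {
  "steps": [
    {"offset": [-0.045, -0.116, 0.05], "rotation": [0, 0, 0], "grip": 1},
    {"offset": [-0.045, -0.116, 0.1], "rotation": [0, 0, 0], "grip": 1},
    {"offset": [-0.045, -0.116, 0.1], "rotation": [0, 0, 0], "grip": 1},
    {"offset": [-0.045, -0.116, 0.1], "rotation": [0, 0, 0], "grip": 1},
    {"offset": [-0.045, -0.116, 0.1], "rotation": [0, 0, 0], "grip": 1},
    {"offset": [0, 0, 0.04], "rotation": [0, 0, 0], "grip": 1},
    {"offset": [0, 0, 0], "rotation": [0, 0, 0], "grip": 1},
    {"offset": [0, 0, 0], "rotation": [0, 0, 0], "grip": 1}
  ]
}}

```text
clock: 16.85
position: [0.4439, 0.0171, 0.1208]
eef_rot: [[0.179, 0.984, 0.0], [0.984, -0.179, 0.001], [0.001, -0.0, -1.0]]
wrist_force: [0.7, 1.3, -0.4]
gripper_width: 0.092
grip_force: 0.0
```

>>> {"name": "carry_out", "arguments": {
  "steps": [
    {"offset": [0, 0, 0], "rotation": [0, 0, 0], "grip": 1},
    {"offset": [0, 0, 0], "rotation": [0, 0, 0], "grip": 1}
  ]
}}

```text
clock: 17.02
position: [0.4457, 0.0167, 0.1218]
eef_rot: [[0.18, 0.984, 0.003], [0.984, -0.18, 0.001], [0.001, 0.003, -1.0]]
wrist_force: [-0.1, 0.4, -0.6]
gripper_width: 0.0919
grip_force: 0.0
```

```bash
python3 -c "
from h import *
go(.4435,.0165,.036)"
```

```text
t17.0 pos [0.4457 0.0167 0.1218] yaw_y -10.39 tilt [0.003 0.001] units [-0.003 -0.01   0.343] rows>=3 w 0.0919 F [-0.1  0.4 -0.6] g 0.0
```

>>> {"name": "carry_out", "arguments": {
  "steps": [
    {"offset": [0.003, -0.01, 0.1], "rotation": [0, 0, 0], "grip": 1},
    {"offset": [0, 0, 0.12], "rotation": [0, 0, 0], "grip": 1},
    {"offset": [0, 0, 0.08], "rotation": [0, 0, 0], "grip": 1},
    {"offset": [0, 0, 0.04], "rotation": [0, 0, 0], "grip": 1},
    {"offset": [0, 0, 0], "rotation": [0, 0, 0], "grip": 1},
    {"offset": [0, 0, 0], "rotation": [0, 0, 0], "grip": 0},
    {"offset": [0, 0, 0], "rotation": [0, 0, 0], "grip": -1},
    {"offset": [0, 0, 0], "rotation": [0, 0, 0], "grip": -1}
  ]
}}

```text
clock: 17.68
position: [0.4425, 0.0168, 0.0369]
eef_rot: [[0.181, 0.983, 0.003], [0.983, -0.181, -0.0], [0.0, 0.003, -1.0]]
wrist_force: [0.2, 0.7, 0.4]
gripper_width: 0.0764
grip_force: 0.0
```

>>> {"name": "carry_out", "arguments": {
  "steps": [
    {"offset": [0, 0, 0], "rotation": [0, 0, 0], "grip": -1},
    {"offset": [0, 0, 0], "rotation": [0, 0, 0], "grip": -1},
    {"offset": [0, 0, 0], "rotation": [0, 0, 0], "grip": -1},
    {"offset": [0, 0, 0], "rotation": [0, 0, 0], "grip": -1}
  ]
}}

```text
clock: 18.02
position: [0.4414, 0.0166, 0.0359]
eef_rot: [[0.182, 0.983, 0.001], [0.983, -0.182, -0.0], [-0.0, 0.001, -1.0]]
wrist_force: [0.2, 0.1, -0.4]
gripper_width: 0.05
grip_force: 0.0
```

>>> {"name": "carry_out", "arguments": {
  "steps": [
    {"offset": [0, 0, -0.04], "rotation": [0, 0, 0], "grip": -1},
    {"offset": [0, 0, -0.1], "rotation": [0, 0, 0], "grip": -1},
    {"offset": [0, 0, -0.12], "rotation": [0, 0, 0], "grip": -1},
    {"offset": [0, 0, -0.12], "rotation": [0, 0, 0], "grip": -1},
    {"offset": [0, 0, -0.08], "rotation": [0, 0, 0], "grip": -1},
    {"offset": [0, 0, 0], "rotation": [0, 0, 0], "grip": -1},
    {"offset": [0, 0, 0], "rotation": [0, 0, 0], "grip": -1}
  ]
}}

```text
clock: 18.6
position: [0.4419, 0.0163, 0.1518]
eef_rot: [[0.182, 0.983, 0.003], [0.983, -0.182, -0.001], [-0.001, 0.003, -1.0]]
wrist_force: [-0.2, -0.8, -0.5]
gripper_width: 0.0435
grip_force: 30.0
```

```bash
python3 -c "
from h import *
go(.619,-.225,.16)"
```

```text
t18.6 pos [0.4419 0.0163 0.1518] yaw_y -10.48 tilt [ 0.003 -0.001] units [-0.82   0.872 -0.03 ] rows>=8 w 0.0435 F [-0.2 -0.8 -0.5] g 30.0
```

The jar closed slightly late, during the lift, so I'll place it by feel. I move it over the right end of the block and look.

>>> {"name": "carry_out", "arguments": {
  "steps": [
    {"offset": [-0.05, 0.05, -0.02], "rotation": [0, 0, 0], "grip": -1},
    {"offset": [-0.1, 0.11, -0.02], "rotation": [0, 0, 0], "grip": -1},
    {"offset": [-0.1, 0.11, 0], "rotation": [0, 0, 0], "grip": -1},
    {"offset": [-0.1, 0.11, 0], "rotation": [0, 0, 0], "grip": -1},
    {"offset": [-0.1, 0.11, 0], "rotation": [0, 0, 0], "grip": -1},
    {"offset": [-0.1, 0.11, 0], "rotation": [0, 0, 0], "grip": -1},
    {"offset": [-0.1, 0.11, 0], "rotation": [0, 0, 0], "grip": -1},
    {"offset": [-0.1, 0.1, 0], "rotation": [0, 0, 0], "grip": -1}
  ]
}}

```text
clock: 19.27
position: [0.6061, -0.2058, 0.1584]
eef_rot: [[0.181, 0.983, -0.003], [0.983, -0.181, 0.001], [0.0, -0.003, -1.0]]
wrist_force: [-0.3, 0.8, 0.3]
gripper_width: 0.0435
grip_force: 30.0
```

>>> {"name": "carry_out", "arguments": {
  "steps": [
    {"offset": [-0.07, 0.062, 0], "rotation": [0, 0, 0], "grip": -1},
    {"offset": [0, 0, 0], "rotation": [0, 0, 0], "grip": -1},
    {"offset": [0, 0, 0], "rotation": [0, 0, 0], "grip": -1},
    {"offset": [0, 0, 0], "rotation": [0, 0, 0], "grip": -1},
    {"offset": [0, 0, 0], "rotation": [0, 0, 0], "grip": -1}
  ]
}}

```text
clock: 19.68
position: [0.6175, -0.2223, 0.1597]
eef_rot: [[0.179, 0.984, -0.002], [0.984, -0.179, 0.001], [0.001, -0.002, -1.0]]
wrist_force: [-0.2, 0.5, -0.7]
gripper_width: 0.0434
grip_force: 30.0
```

```bash
python3 -c "
from h import *
s=manip.observe(); p,d=snap('wrist','w6'); W=wcloud(d,s); a=.172; P=W.reshape(-1,3)
m=(P[:,2]>.022)&(P[:,2]<.032)&(d.ravel()>.1); r=cv2.minAreaRect((P[m][:,:2]*1000).astype(np.float32)); print('block',r)
q=(P[:,:2]-[.632,-.1515])@np.array([[np.cos(a),np.sin(a)],[-np.sin(a),np.cos(a)]])
for yc in(.08,0):
    m=(np.hypot(q[:,0],q[:,1]-yc)<.032)&(P[:,2]<.0195)&(P[:,2]>.01); r=cv2.minEnclosingCircle((q[m]*1000).astype(np.float32)); print(yc,r,m.sum())
m=(P[:,2]>.1)&(np.hypot(P[:,0]-s['position'][0],P[:,1]-s['position'][1])<.0235)&(d.ravel()>.1); print('jar z',np.percentile(P[m,2],[1,50,99]),cv2.minEnclosingCircle((P[m][:,:2]*1000).astype(np.float32)))
m=m&(P[:,2]<s['position'][2]-.02); print(P[m,2].min() if m.any() else 0)
v=cv2.imread('pics/w6.png'); t,_=manip.camera('scene'); cv2.imwrite('pics/w6b.png',np.hstack([cv2.resize(v[80:,100:480],(400,358)),cv2.resize(t[100:340,60:330],(400,356))[:358].repeat(1,0) if 0 else cv2.resize(t[100:340,60:330],(400,358))]))
go(.632,-.1515,.10)"
```

```text
block ((618.0797729492188, -229.28219604492188), (313.58642578125, 80.255615234375), 80.22850036621094)
0.08 ((-0.7475166320800781, 79.09327697753906), 27.27950668334961) 2196
0 ((-0.5291867852210999, 0.6245589852333069), 27.598718643188477) 3966
jar z [0.1216986  0.17196543 0.19085212] ((617.54833984375, -222.25607299804688), 23.492538452148438)
0.11832486731665537
t19.8 pos [ 0.618  -0.2227  0.1605] yaw_y -10.31 tilt [-0.001  0.   ] units [0.29  0.004 0.242] rows>=3 w 0.0436 F [ 0.6  0.9 -0.7] g 30.0
```

View pics/w6b.png

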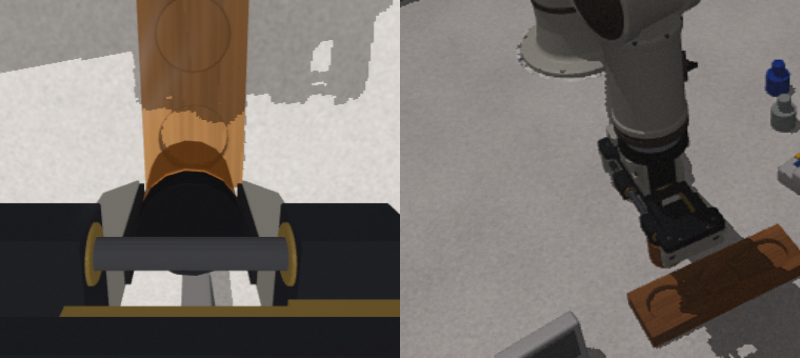

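Jar held by its lower part, centred at (190,220) in the left half. The socket fits (radius 27.4 mm) put the sockets within 1 mm of my estimate. I check the height and tilt of the held jar.

```bash
python3 -c "
from h import *
s=manip.observe(); d=np.load('pics/w6.npy'); W=wcloud(d,s); P=W.reshape(-1,3)
m=(P[:,2]>.162)&(P[:,2]<.182)&(np.hypot(P[:,0]-.6177,P[:,1]+.2225)<.0195)&(d.ravel()>.1); T=P[m]
print(m.sum(),np.percentile(T[:,2],[5,50,95]),np.linalg.lstsq(np.c_[T[:,:2]-T[:,:2].mean(0),np.ones(len(T))],T[:,2],rcond=None)[0])
"
```

```text
3403 [0.17232271 0.1732592  0.17417131] [-0.00481929  0.00400464  0.17325693]
```

>>> {"name": "carry_out", "arguments": {
  "steps": [
    {"offset": [0.08, 0, 0], "rotation": [0, 0, 0], "grip": -1},
    {"offset": [0.12, 0, 0.03], "rotation": [0, 0, 0], "grip": -1},
    {"offset": [0.09, 0, 0.05], "rotation": [0, 0, 0], "grip": -1},
    {"offset": [0, 0, 0.08], "rotation": [0, 0, 0], "grip": -1},
    {"offset": [0, 0, 0.08], "rotation": [0, 0, 0], "grip": -1},
    {"offset": [0, 0, 0], "rotation": [0, 0, 0], "grip": -1},
    {"offset": [0, 0, 0], "rotation": [0, 0, 0], "grip": -1},
    {"offset": [0, 0, 0], "rotation": [0, 0, 0], "grip": -1}
  ]
}}

```text
clock: 20.45
position: [0.632, -0.1531, 0.1017]
eef_rot: [[0.181, 0.983, 0.001], [0.983, -0.181, -0.0], [-0.0, 0.001, -1.0]]
wrist_force: [1.3, 0.2, -0.7]
gripper_width: 0.0435
grip_force: 30.0
```

```bash
python3 -c "
from h import *
go(.6317,-.151,.06)"
```

```text
t20.4 pos [ 0.632  -0.1531  0.1017] yaw_y -10.45 tilt [ 0.001 -0.   ] units [ 0.008 -0.003  0.167] rows>=2 w 0.0435 F [ 1.3  0.2 -0.7] g 30.0
```

>>> {"name": "carry_out", "arguments": {
  "steps": [
    {"offset": [0.007, -0.002, 0.04], "rotation": [0, 0, 0], "grip": -1},
    {"offset": [0, 0, 0.05], "rotation": [0, 0, 0], "grip": -1},
    {"offset": [0, 0, 0.04], "rotation": [0, 0, 0], "grip": -1},
    {"offset": [0, 0, 0.02], "rotation": [0, 0, 0], "grip": -1},
    {"offset": [0, 0, 0.01], "rotation": [0, 0, 0], "grip": -1},
    {"offset": [0, 0, 0.004], "rotation": [0, 0, 0], "grip": -1},
    {"offset": [0, 0, 0], "rotation": [0, 0, 0], "grip": -1},
    {"offset": [0, 0, 0], "rotation": [0, 0, 0], "grip": -1}
  ]
}}

```text
clock: 21.12
position: [0.6317, -0.1512, 0.0599]
eef_rot: [[0.181, 0.983, 0.001], [0.983, -0.181, 0.0], [0.0, 0.001, -1.0]]
wrist_force: [-0.2, -0.0, -0.6]
gripper_width: 0.0433
grip_force: 30.0
```

>>> {"name": "carry_out", "arguments": {
  "steps": [
    {"offset": [0, 0, 0.006], "rotation": [0, 0, 0], "grip": -1},
    {"offset": [0, 0, 0.003], "rotation": [0, 0, 0], "grip": -1},
    {"offset": [0, 0, 0], "rotation": [0, 0, 0], "grip": -1},
    {"offset": [0, 0, 0], "rotation": [0, 0, 0], "grip": -1}
  ]
}}

```text
clock: 21.45
position: [0.6318, -0.1513, 0.0579]
eef_rot: [[0.181, 0.983, 0.001], [0.983, -0.181, -0.0], [-0.0, 0.001, -1.0]]
wrist_force: [0.6, -0.5, 1.0]
gripper_width: 0.0432
grip_force: 30.0
```

>>> {"name": "carry_out", "arguments": {
  "steps": [
    {"offset": [0, 0, 0.003], "rotation": [0, 0, 0], "grip": -1},
    {"offset": [0, 0, 0], "rotation": [0, 0, 0], "grip": -1},
    {"offset": [0, 0, 0], "rotation": [0, 0, 0], "grip": 0.2},
    {"offset": [0, 0, 0], "rotation": [0, 0, 0], "grip": 0.2},
    {"offset": [0, 0, 0], "rotation": [0, 0, 0], "grip": 0.2},
    {"offset": [0, 0, 0], "rotation": [0, 0, 0], "grip": 0.2},
    {"offset": [0, 0, -0.05], "rotation": [0, 0, 0], "grip": 0.2},
    {"offset": [0, 0, -0.1], "rotation": [0, 0, 0], "grip": 1}
  ]
}}

```text
clock: 22.12
position: [0.6288, -0.151, 0.0918]
eef_rot: [[0.181, 0.983, -0.006], [0.983, -0.181, 0.002], [0.0, -0.006, -1.0]]
wrist_force: [0.2, 0.2, 0.1]
gripper_width: 0.0583
grip_force: 0.0
```

>>> {"name": "carry_out", "arguments": {
  "steps": [
    {"offset": [0, 0, -0.15], "rotation": [0, 0, 0], "grip": 1},
    {"offset": [0, 0, -0.15], "rotation": [0, 0, 0], "grip": 1},
    {"offset": [0, 0, -0.1], "rotation": [0, 0, 0], "grip": 1},
    {"offset": [0, 0, 0], "rotation": [0, 0, 0], "grip": 1}
  ]
}}

```text
clock: 22.45
position: [0.6354, -0.1509, 0.2019]
eef_rot: [[0.181, 0.983, 0.011], [0.983, -0.181, -0.002], [-0.0, 0.011, -1.0]]
wrist_force: [0.4, -0.5, 1.0]
gripper_width: 0.0838
grip_force: 0.0
```

```bash
python3 -c "
from h import *
go(.438,.149,.18)"
```

```text
t22.4 pos [ 0.6354 -0.1509  0.2019] yaw_y -10.43 tilt [ 0.011 -0.002] units [ 1.037 -0.995  0.077] rows>=9 w 0.0838 F [ 0.4 -0.5  1. ] g 0.0
```

>>> {"name": "carry_out", "arguments": {
  "steps": [
    {"offset": [0.06, -0.06, 0], "rotation": [0, 0, 0], "grip": 1},
    {"offset": [0.11, -0.11, 0], "rotation": [0, 0, 0], "grip": 1},
    {"offset": [0.11, -0.11, 0], "rotation": [0, 0, 0], "grip": 1},
    {"offset": [0.11, -0.11, 0], "rotation": [0, 0, 0], "grip": 1},
    {"offset": [0.11, -0.11, 0], "rotation": [0, 0, 0], "grip": 1},
    {"offset": [0.11, -0.11, 0], "rotation": [0, 0, 0], "grip": 1},
    {"offset": [0.11, -0.11, 0], "rotation": [0, 0, 0], "grip": 1},
    {"offset": [0.11, -0.11, 0], "rotation": [0, 0, 0], "grip": 1}
  ]
}}

```text
clock: 23.12
position: [0.4635, 0.0916, 0.1945]
eef_rot: [[0.181, 0.983, 0.001], [0.983, -0.181, -0.001], [-0.001, 0.001, -1.0]]
wrist_force: [0.9, 0.3, -0.8]
gripper_width: 0.0917
grip_force: 0.0
```

>>> {"name": "carry_out", "arguments": {
  "steps": [
    {"offset": [0.11, -0.1, 0], "rotation": [0, 0, 0], "grip": 1},
    {"offset": [0.097, -0.065, 0.04], "rotation": [0, 0, 0], "grip": 1},
    {"offset": [0, 0, 0.1], "rotation": [0, 0, 0], "grip": 1},
    {"offset": [0, 0, 0.1], "rotation": [0, 0, 0], "grip": 1},
    {"offset": [0, 0, 0], "rotation": [0, 0, 0], "grip": 1},
    {"offset": [0, 0, 0], "rotation": [0, 0, 0], "grip": 1},
    {"offset": [0, 0, 0], "rotation": [0, 0, 0], "grip": 1},
    {"offset": [0, 0, 0], "rotation": [0, 0, 0], "grip": 1}
  ]
}}

```text
clock: 23.78
position: [0.4349, 0.1489, 0.1355]
eef_rot: [[0.182, 0.983, 0.002], [0.983, -0.182, 0.0], [0.001, 0.002, -1.0]]
wrist_force: [0.3, -0.2, -0.2]
gripper_width: 0.0916
grip_force: 0.0
```

```bash
python3 -c "
from h import *
go(.4375,.149,.029)"
```

```text
t23.8 pos [0.4349 0.1489 0.1355] yaw_y -10.49 tilt [0.002 0.   ] units [0.002 0.009 0.426] rows>=3 w 0.0916 F [ 0.3 -0.2 -0.2] g 0.0
```

>>> {"name": "carry_out", "arguments": {
  "steps": [
    {"offset": [0.002, 0.009, 0.1], "rotation": [0, 0, 0], "grip": 1},
    {"offset": [0, 0, 0.13], "rotation": [0, 0, 0], "grip": 1},
    {"offset": [0, 0, 0.11], "rotation": [0, 0, 0], "grip": 1},
    {"offset": [0, 0, 0.06], "rotation": [0, 0, 0], "grip": 1},
    {"offset": [0, 0, 0.024], "rotation": [0, 0, 0], "grip": 1},
    {"offset": [0, 0, 0], "rotation": [0, 0, 0], "grip": 1},
    {"offset": [0, 0, 0], "rotation": [0, 0, 0], "grip": -1},
    {"offset": [0, 0, 0], "rotation": [0, 0, 0], "grip": -1}
  ]
}}

```text
clock: 24.45
position: [0.4374, 0.1493, 0.0296]
eef_rot: [[0.182, 0.983, 0.003], [0.983, -0.182, 0.001], [0.001, 0.002, -1.0]]
wrist_force: [0.1, -0.1, -0.3]
gripper_width: 0.0826
grip_force: 0.0
```

>>> {"name": "carry_out", "arguments": {
  "steps": [
    {"offset": [0, 0, 0], "rotation": [0, 0, 0], "grip": -1},
    {"offset": [0, 0, 0], "rotation": [0, 0, 0], "grip": -1},
    {"offset": [0, 0, 0], "rotation": [0, 0, 0], "grip": -1},
    {"offset": [0, 0, 0], "rotation": [0, 0, 0], "grip": -1},
    {"offset": [0, 0, 0], "rotation": [0, 0, 0], "grip": -1},
    {"offset": [0, 0, 0], "rotation": [0, 0, 0], "grip": -1},
    {"offset": [0, 0, 0], "rotation": [0, 0, 0], "grip": -1}
  ]
}}

```text
clock: 25.03
position: [0.4364, 0.1488, 0.0283]
eef_rot: [[0.181, 0.983, 0.001], [0.983, -0.181, -0.0], [0.0, 0.001, -1.0]]
wrist_force: [1.0, -0.7, 2.6]
gripper_width: 0.0427
grip_force: 30.0
```

>>> {"name": "carry_out", "arguments": {
  "steps": [
    {"offset": [0, 0, -0.03], "rotation": [0, 0, 0], "grip": -1},
    {"offset": [0, 0, -0.06], "rotation": [0, 0, 0], "grip": -1},
    {"offset": [0, 0, -0.1], "rotation": [0, 0, 0], "grip": -1},
    {"offset": [0, 0, -0.12], "rotation": [0, 0, 0], "grip": -1},
    {"offset": [0, 0, -0.12], "rotation": [0, 0, 0], "grip": -1},
    {"offset": [0, 0, -0.06], "rotation": [0, 0, 0], "grip": -1},
    {"offset": [0, 0, 0], "rotation": [0, 0, 0], "grip": -1},
    {"offset": [0, 0, 0], "rotation": [0, 0, 0], "grip": -1}
  ]
}}

```text
clock: 25.7
position: [0.4359, 0.1483, 0.1507]
eef_rot: [[0.182, 0.983, 0.001], [0.983, -0.182, -0.001], [-0.001, 0.001, -1.0]]
wrist_force: [-0.0, -0.0, -5.2]
gripper_width: 0.0437
grip_force: 30.0
```

```bash
python3 -c "
from h import *
go(.6175,-.23,.15)"
```

```text
t25.7 pos [0.4359 0.1483 0.1507] yaw_y -10.47 tilt [ 0.001 -0.001] units [-1.356  0.989  0.004] rows>=11 w 0.0437 F [-0.  -0.  -5.2] g 30.0
```

>>> {"name": "carry_out", "arguments": {
  "steps": [
    {"offset": [-0.049, 0.035, 0], "rotation": [0, 0, 0], "grip": -1},
    {"offset": [-0.097, 0.071, 0], "rotation": [0, 0, 0], "grip": -1},
    {"offset": [-0.097, 0.071, 0], "rotation": [0, 0, 0], "grip": -1},
    {"offset": [-0.097, 0.071, 0], "rotation": [0, 0, 0], "grip": -1},
    {"offset": [-0.097, 0.071, 0], "rotation": [0, 0, 0], "grip": -1},
    {"offset": [-0.097, 0.071, 0], "rotation": [0, 0, 0], "grip": -1},
    {"offset": [-0.097, 0.071, 0], "rotation": [0, 0, 0], "grip": -1},
    {"offset": [-0.097, 0.071, 0], "rotation": [0, 0, 0], "grip": -1}
  ]
}}

```text
clock: 26.37
position: [0.5322, -0.0557, 0.148]
eef_rot: [[0.181, 0.983, -0.005], [0.983, -0.181, 0.001], [-0.0, -0.005, -1.0]]
wrist_force: [-0.3, 1.1, -5.0]
gripper_width: 0.0432
grip_force: 30.0
```

>>> {"name": "carry_out", "arguments": {
  "steps": [
    {"offset": [-0.097, 0.071, 0], "rotation": [0, 0, 0], "grip": -1},
    {"offset": [-0.097, 0.071, 0], "rotation": [0, 0, 0], "grip": -1},
    {"offset": [-0.097, 0.071, 0], "rotation": [0, 0, 0], "grip": -1},
    {"offset": [-0.097, 0.071, 0], "rotation": [0, 0, 0], "grip": -1},
    {"offset": [-0.097, 0.071, 0], "rotation": [0, 0, 0], "grip": -1},
    {"offset": [-0.097, 0.071, 0], "rotation": [0, 0, 0], "grip": -1},
    {"offset": [-0.049, 0.035, 0], "rotation": [0, 0, 0], "grip": -1},
    {"offset": [0, 0, 0], "rotation": [0, 0, 0], "grip": -1}
  ]
}}

```text
clock: 27.03
position: [0.6173, -0.236, 0.1465]
eef_rot: [[0.188, 0.982, -0.004], [0.982, -0.188, -0.001], [-0.002, -0.004, -1.0]]
wrist_force: [-0.1, -0.3, -5.8]
gripper_width: 0.0435
grip_force: 30.0
```

>>> {"name": "carry_out", "arguments": {
  "steps": [
    {"offset": [0, 0, 0], "rotation": [0, 0, 0], "grip": -1},
    {"offset": [0, 0, 0], "rotation": [0, 0, 0], "grip": -1},
    {"offset": [0, 0, 0], "rotation": [0, 0, 0], "grip": -1},
    {"offset": [0, 0, 0], "rotation": [0, 0, 0], "grip": -1}
  ]
}}

```text
clock: 27.37
position: [0.6181, -0.2285, 0.15]
eef_rot: [[0.179, 0.984, -0.001], [0.984, -0.179, 0.001], [0.001, -0.001, -1.0]]
wrist_force: [0.2, -0.2, -5.6]
gripper_width: 0.0432
grip_force: 30.0
```

```bash
python3 -c "
from h import *
wlook('w7',.04)
go(.6177,-.23,.0435)"
```

```text
[280. 104.] h0.0719 circ [ 631.4 -150.7] 21.9 rect [ 631.5 -150.7] [43. 43.] 78.5
[280. 267.] h0.1682 circ [ 619.9 -217.1] 35.4 rect [ 618.8 -222.9] [14. 71.] 79.5
[285. 360.] h0.0665 circ [ 598.4 -352. ] 11.4 rect [ 598.8 -349.9] [ 5. 23.] 79.1
t27.4 pos [ 0.6183 -0.2289  0.1503] yaw_y -10.33 tilt [-0.001  0.   ] units [-0.005 -0.001  0.427] rows>=3 w 0.0431 F [ 0.3  0.3 -4.6] g 30.0
```

View pics/w7.png

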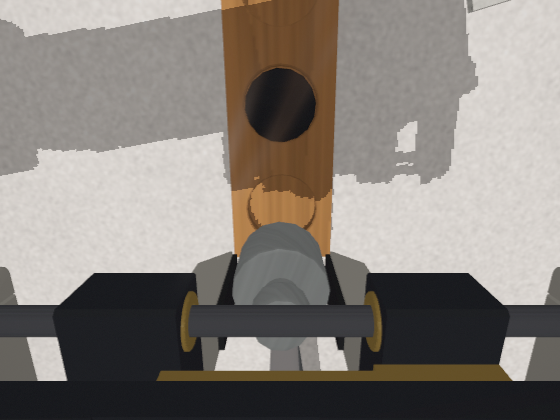

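Jar seated in the middle socket at (280,104), top at 0.071. The weight is held centred over the right socket at (282,205). I lower it.

>>> {"name": "carry_out", "arguments": {
  "steps": [
    {"offset": [-0.005, -0.001, 0.06], "rotation": [0, 0, 0], "grip": -1},
    {"offset": [0, 0, 0.1], "rotation": [0, 0, 0], "grip": -1},
    {"offset": [0, 0, 0.1], "rotation": [0, 0, 0], "grip": -1},
    {"offset": [0, 0, 0.07], "rotation": [0, 0, 0], "grip": -1},
    {"offset": [0, 0, 0.03], "rotation": [0, 0, 0], "grip": -1},
    {"offset": [0, 0, 0], "rotation": [0, 0, 0], "grip": -1},
    {"offset": [0, 0, 0], "rotation": [0, 0, 0], "grip": -1},
    {"offset": [0, 0, 0], "rotation": [0, 0, 0], "grip": -1}
  ]
}}

```text
clock: 28.08
position: [0.6194, -0.2315, 0.062]
eef_rot: [[0.181, 0.983, 0.002], [0.983, -0.181, -0.001], [-0.0, 0.002, -1.0]]
wrist_force: [-0.2, 1.0, -5.4]
gripper_width: 0.0437
grip_force: 30.0
```

```bash
python3 -c "
from h import *
go(.6177,-.23,.0435)"
```

```text
t28.1 pos [ 0.6194 -0.2315  0.062 ] yaw_y -10.43 tilt [ 0.002 -0.001] units [ 0.005 -0.008  0.074] rows>=1 w 0.0437 F [-0.2  1.  -5.4] g 30.0
```

>>> {"name": "carry_out", "arguments": {
  "steps": [
    {"offset": [0.004, -0.004, 0.025], "rotation": [0, 0, 0], "grip": -1},
    {"offset": [0, 0, 0.02], "rotation": [0, 0, 0], "grip": -1},
    {"offset": [0, 0, 0.012], "rotation": [0, 0, 0], "grip": -1},
    {"offset": [0, 0, 0.008], "rotation": [0, 0, 0], "grip": -1},
    {"offset": [0, 0, 0.004], "rotation": [0, 0, 0], "grip": -1},
    {"offset": [0, 0, 0], "rotation": [0, 0, 0], "grip": -1},
    {"offset": [0, 0, 0], "rotation": [0, 0, 0], "grip": -1},
    {"offset": [0, 0, 0], "rotation": [0, 0, 0], "grip": -1}
  ]
}}

```text
clock: 28.75
position: [0.6175, -0.2303, 0.0434]
eef_rot: [[0.181, 0.983, 0.0], [0.983, -0.181, -0.0], [0.0, 0.0, -1.0]]
wrist_force: [-0.1, 0.2, -5.8]
gripper_width: 0.0431
grip_force: 30.0
```

>>> {"name": "carry_out", "arguments": {
  "steps": [
    {"offset": [0, 0, 0.003], "rotation": [0, 0, 0], "grip": -1},
    {"offset": [0, 0, 0], "rotation": [0, 0, 0], "grip": -1},
    {"offset": [0, 0, 0], "rotation": [0, 0, 0], "grip": -1}
  ]
}}

```text
clock: 29.0
position: [0.6175, -0.2303, 0.0434]
eef_rot: [[0.181, 0.983, 0.0], [0.983, -0.181, -0.0], [-0.0, 0.0, -1.0]]
wrist_force: [-2.6, 0.8, 2.4]
gripper_width: 0.043
grip_force: 30.0
```

Contact. I release, lift, and head towards the bottle.

>>> {"name": "carry_out", "arguments": {
  "steps": [
    {"offset": [0, 0, 0], "rotation": [0, 0, 0], "grip": 0.3},
    {"offset": [0, 0, 0], "rotation": [0, 0, 0], "grip": 0.3},
    {"offset": [0, 0, 0], "rotation": [0, 0, 0], "grip": 0.3},
    {"offset": [0, 0, 0], "rotation": [0, 0, 0], "grip": 0.3},
    {"offset": [0, 0, 0], "rotation": [0, 0, 0], "grip": 0.3},
    {"offset": [0, 0, -0.05], "rotation": [0, 0, 0], "grip": 0.3},
    {"offset": [0, 0, -0.1], "rotation": [0, 0, 0], "grip": 0.3},
    {"offset": [0, 0, -0.15], "rotation": [0, 0, 0], "grip": 1}
  ]
}}

```text
clock: 29.67
position: [0.6149, -0.2296, 0.1158]
eef_rot: [[0.181, 0.983, -0.006], [0.983, -0.181, 0.002], [0.001, -0.006, -1.0]]
wrist_force: [-0.7, -0.3, -0.3]
gripper_width: 0.0628
grip_force: 0.0
```

>>> {"name": "carry_out", "arguments": {
  "steps": [
    {"offset": [0, 0, -0.15], "rotation": [0, 0, 0], "grip": 1},
    {"offset": [0, 0, -0.15], "rotation": [0, 0, 0], "grip": 1},
    {"offset": [0, -0.05, -0.15], "rotation": [0, 0, 0], "grip": 1},
    {"offset": [0, 0, 0], "rotation": [0, 0, 0], "grip": 1}
  ]
}}

```text
clock: 30.0
position: [0.6085, -0.2277, 0.2398]
eef_rot: [[0.181, 0.983, 0.011], [0.984, -0.181, -0.004], [-0.002, 0.012, -1.0]]
wrist_force: [2.1, 0.0, 0.1]
gripper_width: 0.0882
grip_force: 0.0
```

```bash
python3 -c "
from h import *
go(.43,.28,.22)"
```

```text
t30.0 pos [ 0.6085 -0.2277  0.2398] yaw_y -10.40 tilt [ 0.011 -0.004] units [ 1.869 -1.07   0.062] rows>=14 w 0.0882 F [2.1 0.  0.1] g 0.0
```

>>> {"name": "carry_out", "arguments": {
  "steps": [
    {"offset": [0.07, -0.04, 0], "rotation": [0, 0, 0], "grip": 1},
    {"offset": [0.13, -0.075, 0], "rotation": [0, 0, 0], "grip": 1},
    {"offset": [0.13, -0.075, 0], "rotation": [0, 0, 0], "grip": 1},
    {"offset": [0.13, -0.075, 0], "rotation": [0, 0, 0], "grip": 1},
    {"offset": [0.13, -0.075, 0], "rotation": [0, 0, 0], "grip": 1},
    {"offset": [0.13, -0.075, 0], "rotation": [0, 0, 0], "grip": 1},
    {"offset": [0.13, -0.075, 0], "rotation": [0, 0, 0], "grip": 1},
    {"offset": [0.13, -0.075, 0], "rotation": [0, 0, 0], "grip": 1}
  ]
}}

```text
clock: 30.67
position: [0.5097, 0.0402, 0.2309]
eef_rot: [[0.181, 0.983, 0.001], [0.983, -0.181, -0.001], [-0.001, 0.001, -1.0]]
wrist_force: [0.8, 0.4, 0.5]
gripper_width: 0.0915
grip_force: 0.0
```

>>> {"name": "carry_out", "arguments": {
  "steps": [
    {"offset": [0.13, -0.075, 0], "rotation": [0, 0, 0], "grip": 1},
    {"offset": [0.13, -0.075, 0], "rotation": [0, 0, 0], "grip": 1},
    {"offset": [0.13, -0.075, 0], "rotation": [0, 0, 0], "grip": 1},
    {"offset": [0.13, -0.075, 0], "rotation": [0, 0, 0], "grip": 1},
    {"offset": [0.13, -0.075, 0], "rotation": [0, 0, 0], "grip": 1},
    {"offset": [0.13, -0.075, 0], "rotation": [0, 0, 0], "grip": 1},
    {"offset": [0.11, -0.055, 0], "rotation": [0, 0, 0], "grip": 1},
    {"offset": [0, 0, 0], "rotation": [0, 0, 0], "grip": 1}
  ]
}}

```text
clock: 31.33
position: [0.4231, 0.2879, 0.2319]
eef_rot: [[0.171, 0.985, 0.001], [0.985, -0.171, 0.005], [0.005, 0.0, -1.0]]
wrist_force: [-0.6, 0.4, 0.0]
gripper_width: 0.092
grip_force: 0.0
```

>>> {"name": "carry_out", "arguments": {
  "steps": [
    {"offset": [0, 0, 0], "rotation": [0, 0, 0], "grip": 1},
    {"offset": [0, 0, 0], "rotation": [0, 0, 0], "grip": 1},
    {"offset": [0, 0, 0], "rotation": [0, 0, 0], "grip": 1},
    {"offset": [0, 0, 0], "rotation": [0, 0, 0], "grip": 1}
  ]
}}

```text
clock: 31.67
position: [0.4275, 0.2786, 0.23]
eef_rot: [[0.184, 0.983, 0.0], [0.983, -0.184, -0.001], [-0.001, 0.0, -1.0]]
wrist_force: [-0.0, -0.6, -0.4]
gripper_width: 0.0921
grip_force: 0.0
```

```bash
python3 -c "
from h import *
wlook('w8')
go(.4435,.3405,.14)"
```

```text
[505.  21.] h0.0909 circ [630.1 386.4] 27.5 rect [626.2 379. ] [18. 55.] 62.0
[284. 121.] h0.0966 circ [442.4 341.4] 11.9 rect [442.3 341.5] [23. 23.] 33.8
[469. 248.] h0.0562 circ [612.  152.9] 44.4 rect [610.8 161.9] [88. 34.] 7.2
[233. 260.] h0.0611 circ [361.5 205.5] 11.8 rect [361.3 205.7] [22. 22.] 27.3
t31.7 pos [0.4275 0.2787 0.2301] yaw_y -10.60 tilt [ 0.    -0.001] units [0.255 0.017 0.36 ] rows>=3 w 0.0916 F [-0.1 -0.  -0.4] g 0.0
```

>>> {"name": "carry_out", "arguments": {
  "steps": [
    {"offset": [0.1, 0.006, 0], "rotation": [0, 0, 0], "grip": 1},
    {"offset": [0.1, 0.006, 0.05], "rotation": [0, 0, 0], "grip": 1},
    {"offset": [0.057, 0, 0.1], "rotation": [0, 0, 0], "grip": 1},
    {"offset": [0, 0, 0.1], "rotation": [0, 0, 0], "grip": 1},
    {"offset": [0, 0, 0.05], "rotation": [0, 0, 0], "grip": 1},
    {"offset": [0, 0, 0], "rotation": [0, 0, 0], "grip": 1},
    {"offset": [0, 0, 0], "rotation": [0, 0, 0], "grip": 1},
    {"offset": [0, 0, 0], "rotation": [0, 0, 0], "grip": 1}
  ]
}}

```text
clock: 32.38
position: [0.4421, 0.3427, 0.1563]
eef_rot: [[0.182, 0.983, 0.001], [0.983, -0.182, 0.001], [0.001, 0.001, -1.0]]
wrist_force: [-0.3, 0.6, 0.7]
gripper_width: 0.0919
grip_force: 0.0
```

```bash
python3 -c "
from h import *
go(.4426,.3412,.05)"
```

```text
t32.4 pos [0.4421 0.3427 0.1563] yaw_y -10.51 tilt [0.001 0.001] units [-0.006  0.002  0.425] rows>=3 w 0.0919 F [-0.3  0.6  0.7] g 0.0
```

>>> {"name": "carry_out", "arguments": {
  "steps": [
    {"offset": [-0.004, 0.001, 0.1], "rotation": [0, 0, 0], "grip": 1},
    {"offset": [0, 0, 0.13], "rotation": [0, 0, 0], "grip": 1},
    {"offset": [0, 0, 0.11], "rotation": [0, 0, 0], "grip": 1},
    {"offset": [0, 0, 0.06], "rotation": [0, 0, 0], "grip": 1},
    {"offset": [0, 0, 0.02], "rotation": [0, 0, 0], "grip": 1},
    {"offset": [0, 0, 0], "rotation": [0, 0, 0], "grip": 1},
    {"offset": [0, 0, 0], "rotation": [0, 0, 0], "grip": -1},
    {"offset": [0, 0, 0], "rotation": [0, 0, 0], "grip": -1}
  ]
}}

```text
clock: 33.05
position: [0.4425, 0.3429, 0.052]
eef_rot: [[0.181, 0.983, 0.003], [0.983, -0.181, 0.002], [0.002, 0.002, -1.0]]
wrist_force: [-0.2, 0.2, 0.4]
gripper_width: 0.0827
grip_force: 0.0
```

>>> {"name": "carry_out", "arguments": {
  "steps": [
    {"offset": [0, 0, 0], "rotation": [0, 0, 0], "grip": -1},
    {"offset": [0, 0, 0], "rotation": [0, 0, 0], "grip": -1},
    {"offset": [0, 0, 0], "rotation": [0, 0, 0], "grip": -1},
    {"offset": [0, 0, 0], "rotation": [0, 0, 0], "grip": -1},
    {"offset": [0, 0, 0], "rotation": [0, 0, 0], "grip": -1},
    {"offset": [0, 0, 0], "rotation": [0, 0, 0], "grip": -1},
    {"offset": [0, 0, 0], "rotation": [0, 0, 0], "grip": -1}
  ]
}}

```text
clock: 33.63
position: [0.4415, 0.3419, 0.0502]
eef_rot: [[0.181, 0.983, 0.0], [0.983, -0.181, 0.0], [0.0, 0.0, -1.0]]
wrist_force: [0.3, 0.8, 1.0]
gripper_width: 0.0435
grip_force: 30.0
```

>>> {"name": "carry_out", "arguments": {
  "steps": [
    {"offset": [0, 0, -0.04], "rotation": [0, 0, 0], "grip": -1},
    {"offset": [0, 0, -0.1], "rotation": [0, 0, 0], "grip": -1},
    {"offset": [0, 0, -0.14], "rotation": [0, 0, 0], "grip": -1},
    {"offset": [0, 0, -0.14], "rotation": [0, 0, 0], "grip": -1},
    {"offset": [0, 0, -0.14], "rotation": [0, 0, 0], "grip": -1},
    {"offset": [0, 0, -0.14], "rotation": [0, 0, 0], "grip": -1},
    {"offset": [0, 0, -0.06], "rotation": [0, 0, 0], "grip": -1},
    {"offset": [0, 0, 0], "rotation": [0, 0, 0], "grip": -1}
  ]
}}

```text
clock: 34.3
position: [0.4426, 0.344, 0.2449]
eef_rot: [[0.181, 0.984, 0.006], [0.984, -0.181, 0.004], [0.005, 0.005, -1.0]]
wrist_force: [0.0, 0.6, -1.9]
gripper_width: 0.0434
grip_force: 30.0
```

```bash
python3 -c "
from h import *
go(.6452,-.0732,.22)"
```

```text
t34.3 pos [0.4426 0.344  0.2449] yaw_y -10.42 tilt [0.006 0.004] units [-1.495  1.098  0.098] rows>=12 w 0.0434 F [ 0.   0.6 -1.9] g 30.0
```

>>> {"name": "carry_out", "arguments": {
  "steps": [
    {"offset": [-0.05, 0.037, 0], "rotation": [0, 0, 0], "grip": -1},
    {"offset": [-0.1, 0.073, 0], "rotation": [0, 0, 0], "grip": -1},
    {"offset": [-0.1, 0.073, 0], "rotation": [0, 0, 0], "grip": -1},
    {"offset": [-0.1, 0.073, 0], "rotation": [0, 0, 0], "grip": -1},
    {"offset": [-0.1, 0.073, 0], "rotation": [0, 0, 0], "grip": -1},
    {"offset": [-0.1, 0.073, 0], "rotation": [0, 0, 0], "grip": -1},
    {"offset": [-0.1, 0.073, 0], "rotation": [0, 0, 0], "grip": -1},
    {"offset": [-0.1, 0.073, 0], "rotation": [0, 0, 0], "grip": -1}
  ]
}}

```text
clock: 34.97
position: [0.5415, 0.1308, 0.239]
eef_rot: [[0.181, 0.983, -0.002], [0.983, -0.181, -0.001], [-0.001, -0.002, -1.0]]
wrist_force: [0.9, 0.6, -1.5]
gripper_width: 0.0432
grip_force: 30.0
```

>>> {"name": "carry_out", "arguments": {
  "steps": [
    {"offset": [-0.1, 0.073, 0], "rotation": [0, 0, 0], "grip": -1},
    {"offset": [-0.1, 0.073, 0], "rotation": [0, 0, 0], "grip": -1},
    {"offset": [-0.1, 0.073, 0], "rotation": [0, 0, 0], "grip": -1},
    {"offset": [-0.1, 0.073, 0], "rotation": [0, 0, 0], "grip": -1},
    {"offset": [-0.1, 0.073, 0], "rotation": [0, 0, 0], "grip": -1},
    {"offset": [-0.1, 0.073, 0], "rotation": [0, 0, 0], "grip": -1},
    {"offset": [-0.1, 0.073, 0], "rotation": [0, 0, 0], "grip": -1},
    {"offset": [-0.045, 0.037, 0], "rotation": [0, 0, 0], "grip": -1}
  ]
}}

```text
clock: 35.63
position: [0.6432, -0.0812, 0.2381]
eef_rot: [[0.186, 0.982, -0.002], [0.982, -0.186, -0.002], [-0.002, -0.002, -1.0]]
wrist_force: [0.0, -1.6, -0.7]
gripper_width: 0.0434
grip_force: 30.0
```

>>> {"name": "carry_out", "arguments": {
  "steps": [
    {"offset": [0, 0, 0.05], "rotation": [0, 0, 0], "grip": -1},
    {"offset": [0, 0, 0.1], "rotation": [0, 0, 0], "grip": -1},
    {"offset": [0, 0, 0.1], "rotation": [0, 0, 0], "grip": -1},
    {"offset": [0, 0, 0.05], "rotation": [0, 0, 0], "grip": -1},
    {"offset": [0, 0, 0], "rotation": [0, 0, 0], "grip": -1},
    {"offset": [0, 0, 0], "rotation": [0, 0, 0], "grip": -1},
    {"offset": [0, 0, 0], "rotation": [0, 0, 0], "grip": -1},
    {"offset": [0, 0, 0], "rotation": [0, 0, 0], "grip": -1}
  ]
}}

```text
clock: 36.3
position: [0.6442, -0.0748, 0.1669]
eef_rot: [[0.181, 0.984, 0.003], [0.984, -0.181, -0.0], [0.0, 0.003, -1.0]]
wrist_force: [0.9, -0.2, -1.5]
gripper_width: 0.0437
grip_force: 30.0
```

```bash
python3 -c "
from h import *
go(.6452,-.0732,.066)"
```

```text
t36.3 pos [ 0.6442 -0.0748  0.1669] yaw_y -10.42 tilt [ 0.003 -0.   ] units [0.007 0.002 0.403] rows>=3 w 0.0437 F [ 0.9 -0.2 -1.5] g 30.0
```

>>> {"name": "carry_out", "arguments": {
  "steps": [
    {"offset": [0.005, 0.003, 0.06], "rotation": [0, 0, 0], "grip": -1},
    {"offset": [0, 0, 0.1], "rotation": [0, 0, 0], "grip": -1},
    {"offset": [0, 0, 0.1], "rotation": [0, 0, 0], "grip": -1},
    {"offset": [0, 0, 0.05], "rotation": [0, 0, 0], "grip": -1},
    {"offset": [0, 0, 0.03], "rotation": [0, 0, 0], "grip": -1},
    {"offset": [0, 0, 0], "rotation": [0, 0, 0], "grip": -1},
    {"offset": [0, 0, 0], "rotation": [0, 0, 0], "grip": -1},
    {"offset": [0, 0, 0], "rotation": [0, 0, 0], "grip": -1}
  ]
}}

```text
clock: 36.97
position: [0.6452, -0.074, 0.0815]
eef_rot: [[0.181, 0.983, 0.002], [0.983, -0.181, 0.0], [0.001, 0.002, -1.0]]
wrist_force: [-0.6, 0.9, -1.0]
gripper_width: 0.0432
grip_force: 30.0
```

```bash
python3 -c "
from h import *
go(.6452,-.0732,.066)"
```

```text
t37.0 pos [ 0.6452 -0.074   0.0815] yaw_y -10.44 tilt [0.002 0.   ] units [ 0.003 -0.001  0.062] rows>=1 w 0.0432 F [-0.6  0.9 -1. ] g 30.0
```

>>> {"name": "carry_out", "arguments": {
  "steps": [
    {"offset": [0.003, 0, 0.02], "rotation": [0, 0, 0], "grip": -1},
    {"offset": [0, 0, 0.02], "rotation": [0, 0, 0], "grip": -1},
    {"offset": [0, 0, 0.01], "rotation": [0, 0, 0], "grip": -1},
    {"offset": [0, 0, 0.006], "rotation": [0, 0, 0], "grip": -1},
    {"offset": [0, 0, 0], "rotation": [0, 0, 0], "grip": -1},
    {"offset": [0, 0, 0], "rotation": [0, 0, 0], "grip": -1},
    {"offset": [0, 0, 0], "rotation": [0, 0, 0], "grip": -1}
  ]
}}

```text
clock: 37.55
position: [0.6443, -0.0735, 0.0662]
eef_rot: [[0.181, 0.983, 0.0], [0.983, -0.181, 0.0], [0.0, 0.0, -1.0]]
wrist_force: [0.6, 0.0, -2.0]
gripper_width: 0.043
grip_force: 30.0
```

>>> {"name": "carry_out", "arguments": {
  "steps": [
    {"offset": [0, 0, 0.004], "rotation": [0, 0, 0], "grip": -1},
    {"offset": [0, 0, 0], "rotation": [0, 0, 0], "grip": -1},
    {"offset": [0, 0, 0], "rotation": [0, 0, 0], "grip": -1}
  ]
}}

```text
clock: 37.8
position: [0.6444, -0.0735, 0.0653]
eef_rot: [[0.181, 0.983, 0.0], [0.983, -0.181, -0.0], [0.0, 0.0, -1.0]]
wrist_force: [1.2, 0.4, -0.5]
gripper_width: 0.0433
grip_force: 30.0
```

>>> {"name": "carry_out", "arguments": {
  "steps": [
    {"offset": [0, 0, 0.003], "rotation": [0, 0, 0], "grip": -1},
    {"offset": [0, 0, 0], "rotation": [0, 0, 0], "grip": -1},
    {"offset": [0, 0, 0], "rotation": [0, 0, 0], "grip": -1}
  ]
}}

```text
clock: 38.05
position: [0.6445, -0.0735, 0.0652]
eef_rot: [[0.181, 0.983, 0.001], [0.983, -0.181, -0.0], [-0.0, 0.001, -1.0]]
wrist_force: [-1.5, 0.4, 5.1]
gripper_width: 0.0435
grip_force: 30.0
```

>>> {"name": "carry_out", "arguments": {
  "steps": [
    {"offset": [0, 0, 0], "rotation": [0, 0, 0], "grip": 0.3},
    {"offset": [0, 0, 0], "rotation": [0, 0, 0], "grip": 0.3},
    {"offset": [0, 0, 0], "rotation": [0, 0, 0], "grip": 0.3},
    {"offset": [0, 0, 0], "rotation": [0, 0, 0], "grip": 0.3},
    {"offset": [0, 0, 0], "rotation": [0, 0, 0], "grip": 0.3},
    {"offset": [0, 0, -0.05], "rotation": [0, 0, 0], "grip": 0.3},
    {"offset": [0, 0, -0.1], "rotation": [0, 0, 0], "grip": 0.3},
    {"offset": [0, 0, -0.15], "rotation": [0, 0, 0], "grip": 0.3}
  ]
}}

```text
clock: 38.72
position: [0.6417, -0.0736, 0.1376]
eef_rot: [[0.181, 0.983, -0.006], [0.984, -0.181, 0.001], [-0.0, -0.006, -1.0]]
wrist_force: [0.9, -0.6, -0.1]
gripper_width: 0.0597
grip_force: 0.0
```

>>> {"name": "carry_out", "arguments": {
  "steps": [
    {"offset": [0, 0, -0.15], "rotation": [0, 0, 0], "grip": 1},
    {"offset": [0, 0, -0.15], "rotation": [0, 0, 0], "grip": 1},
    {"offset": [0, -0.1, -0.05], "rotation": [0, 0, 0], "grip": 1},
    {"offset": [0, -0.14, 0], "rotation": [0, 0, 0], "grip": 1},
    {"offset": [0, -0.14, 0], "rotation": [0, 0, 0], "grip": 1},
    {"offset": [0, -0.14, 0], "rotation": [0, 0, 0], "grip": 1},
    {"offset": [0, -0.14, 0], "rotation": [0, 0, 0], "grip": 1},
    {"offset": [0, -0.14, 0], "rotation": [0, 0, 0], "grip": 1}
  ]
}}

```text
clock: 39.38
position: [0.4458, -0.0368, 0.2271]
eef_rot: [[0.181, 0.983, -0.0], [0.983, -0.181, -0.001], [-0.001, 0.0, -1.0]]
wrist_force: [-1.0, -0.0, 1.6]
gripper_width: 0.0915
grip_force: 0.0
```

>>> {"name": "carry_out", "arguments": {
  "steps": [
    {"offset": [0, 0, 0], "rotation": [0, 0, 0], "grip": 1},
    {"offset": [0, 0, 0], "rotation": [0, 0, 0], "grip": 1},
    {"offset": [0, 0, 0], "rotation": [0, 0, 0], "grip": 1},
    {"offset": [0, 0, 0], "rotation": [0, 0, 0], "grip": 1}
  ]
}}

```text
clock: 39.72
position: [0.4491, -0.0375, 0.2277]
eef_rot: [[0.182, 0.983, 0.002], [0.983, -0.182, 0.0], [0.001, 0.002, -1.0]]
wrist_force: [0.1, -0.8, 0.3]
gripper_width: 0.092
grip_force: 0.0
```

```bash
python3 -c "
from h import *
a=.172;M=np.array([[np.cos(a),np.sin(a)],[-np.sin(a),np.cos(a)]])
for n in('top','scene'):
  p,d=snap(n,n+'9'); W=cloud(n,d); P=W[d>0]
  for k,c,lo,hi in(('cup+lid',(.6115,.127),.132,.15),('lid disc',(.6115,.127),.112,.124),('bottle',(.645,-.073),.104,.12),('jar',(.6315,-.151),.066,.08),('weight',(.6177,-.23),.07,.085),('beaker',(.639,.398),.085,.1),('hygro',(.597,-.402),.082,.095)):
    m=(P[:,2]>lo)&(P[:,2]<hi)&(np.hypot(P[:,0]-c[0],P[:,1]-c[1])<(.06 if k in('beaker','hygro') else .035))
    if m.sum()<5: print(n,k,'none');continue
    r=cv2.minEnclosingCircle((P[m][:,:2]*1000).astype(np.float32)); q=(np.array(r[0])/1000-[.6315,-.1515])@M.T*1000
    print(n,k,np.round(r[0],1),round(r[1],1),'z',np.round(np.percentile(P[m,2],95),4),'block',np.round(q,1))
go(.5,0,.3)"
```

```text
top cup+lid [610.1 126.4] 6.7 z 0.1413 block [ 26.5 277.5]
top lid disc [610.4 126.8] 27.3 z 0.1201 block [ 26.9 277.8]
top bottle [643.3 -73.4] 11.7 z 0.1126 block [25.  74.9]
top jar [ 630.6 -150.3] 21.9 z 0.0733 block [-0.7  1.4]
top weight [ 616.1 -229.4] 12.0 z 0.0775 block [-28.5 -74.2]
top beaker [639.3 398.5] 33.4 z 0.0921 block [101.8 540.6]
top hygro [ 595.1 -400.9] 51.7 z 0.0879 block [ -78.5 -239.5]
scene cup+lid [612.1 125.9] 9.3 z 0.1412 block [ 28.4 276.6]
scene lid disc [612.3 123.9] 30.2 z 0.1202 block [ 28.2 274.7]
scene bottle [645.6 -75.6] 13.2 z 0.1115 block [26.9 72.4]
scene jar [ 631.8 -152. ] 23.6 z 0.0722 block [ 0.2 -0.6]
scene weight [ 619.2 -231.2] 12.4 z 0.0774 block [-25.8 -76.4]
scene beaker [641.7 397.2] 35.5 z 0.0922 block [104.  538.9]
scene hygro [ 597.1 -404. ] 52.2 z 0.0873 block [ -77.1 -242.9]
t39.8 pos [ 0.4488 -0.0371  0.2272] yaw_y -10.45 tilt [0.001 0.001] units [ 0.184  0.175 -0.291] rows>=3 w 0.0919 F [-0.2  0.  -0.3] g 0.0
```

View pics/scene9.png

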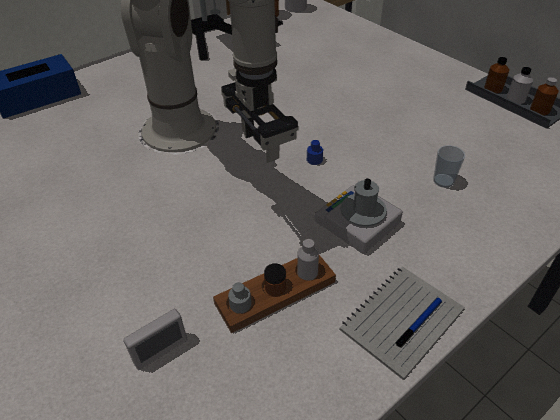

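All five things stand seated: lid on cup (367,190), bottle (308,260), jar (275,278), weight (240,297). Measured positions are within about 2 mm of the targets, and the beaker and display haven't moved. The "block" column in that printout used the wrong rotation sign, so I compared world positions instead.

```bash
python3 -c "
from cell import manip
print(manip.hand_in())"
```

```text
the job is handed in; nothing more can be done
None
```

The job is handed in (no verdict was returned): the cup stands on the balance pan with its lid on, the bottle, jar and weight are in the left, middle and right sockets within about 2 mm, and the beaker and climate display have not moved.

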